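Drive the handle home on a chisel with the sprung striker

ROBOT

A 7-joint arm with a two-finger parallel gripper is mounted at the origin on the work surface. World frame = base frame: x ahead of the robot, y to its left, z up, the work surface at z = 0. Lengths are in m, angles in rad, forces in N, time in s.
With the tool pointing down it reaches from about 0.425 to 0.925 m from the base axis. Payload 6.8 kg.
Tool frame: the origin (TCP) lies at the very end of the fingers, on their centre line; the grasp point (between the pads) lies 19 mm behind it; z points along the fingers, y is the direction in which the jaws open and shut (so a half turn about z gives the same grasp; the last joint's range is limited). The gripper opens to 88 mm and grips with 3 to 60 N. Pads are 20 mm wide; open, the fingers measure 115 mm over their backs; the gripper's body (75 mm by 178 mm) begins 61 mm behind the grasp point.
Start: joints at [-1.331, 0.477, 0.022, 1.555, -0.011, 1.109, -0.083], TCP at [0.23, 0.635, 0.199] pointing down, gripper open.
Joint ranges: [-2.96, 2.96], [-0.34, 2.1], [-1.41, 1.46], [0.24, 2.44], [-1.37, 4.51], [0.17, 1.92], [-2.96, 2.96]. Speed limits (rad/s): [2.39, 2.39, 3.14, 3.14, 3.14, 3.14, 3.14].

INTERFACE

Orientations are given as a unit quaternion [x, y, z, w].
In Python, from plant import bot gives the robot as it stands.
- The arm moves only by the tool move_arm, never from a script. Its argument "targets" is a list of rows, each an object of numbers: "tx", "ty", "tz": the shift along the tool's x, y, z in cm; "spin": the turn about the tool's z in rad; "fingers": the opening, from -1 (shut) to 1 (fully open). A call has 1 to 10 rows; each row shifts and turns the commanded pose from where the row before left it, along the tool's axes as they then stand; what a row does not reach is not made up. A row lasts 1/10 s, in which the tool goes at most 50 mm and 8.59 degrees, less where a joint would pass 70% of its speed; a pose out of reach is approached as far as the arm can. A call is refused whole if a number of a shift passes 5 or a number of a turn 0.15, either way. A call with a gripper value outside its range is refused whole. The fingers move at their own pace and stop on an object; "grip_force" is the grip in N (left out, the last holds). Time passes only in rows, so rows that do not move let the fingers close. It gives the time, the measured TCP pose, the force and the opening at its end, in the units of the state.
- bot.read_state(): the state, without advancing time (a new reading comes with each control period).
- bot.read_camera(name): name is "scene" or "top"; returns (picture, depth): 384x512x3 uint8, red, green, blue; 384x512 float32, m along the optical axis (not along the pixel's ray), 0 where there is no reading.
- bot.calibration(name): a dict with "intrinsics" (3x3 intrinsics, pixels), "xyz" and "rotation" of the camera in the world. Camera axes: x right, y down, z forward; pixel columns grow to the right and rows downward; lengths in m; the calibration is good to about 2 mm. A picture is of the moment at which its call begins. calibration takes no time and is no camera call.
- bot.hand_in(): hands the job in, once; it reports no verdict.
The state is a dict: "time": time; "joint_pos": joint angles; "qvel": joint speeds; "effort": joint torques, N m; "tcp_pos": TCP position; "eef_rot": TCP orientation; "contact_force": force on the tool from outside, world axes, zero at the start; "moment": the same for the moment, N m; "width": opening from 0.0 (shut) to 1.0 (fully open).
Only numpy, scipy, OpenCV 4.12 (cv2) and the standard library are available. Lean on these libraries where they do the work, as an engineer would, in place of code of your own. Each camera call takes 0.05 s, during which the arm holds its last target.

TASK

Lay the broad chisel (the one whose wooden handle stands off its steel bolster) into the tipped-up cradle of the setting fixture, edge against the stop, then draw the striker back by its post until the sear catches and let go. Then push the cradle down by its ear until it lies level and the catch holds it, let go, and press the trip pad so that the striker's blow drives the handle home against the bolster. Do not push the handle home by hand, leave the chisel in the cradle, and leave the other things on the bench where they are.

Things in the scene. Friction and masses are not known exactly. Their poses are not given: they have to be found in the camera images.
- fixture: the handle-setting fixture, a grey machine bolted to the bench, base 500 x 90 x 12. Origin under the base on the striker's line; its x axis is the way the striker flies (spring barrel at x = -280, cradle hinge at x = +199), y sideways, z up; striker axis at height 52. 'Fixture x, y' elsewhere are mm in this frame.
- striker (a joint): how far the striker is drawn back (m), towards the fixture's -x: 0 = rest (fully forward), 0.045 = the sear catches and then holds it at about 0.0445, 0.058 = rear end stop. Spring pull 10 N at rest, 20 N at 0.058; riding over the sear adds a few N.
- striker_grip (a point): middle of the cocking post, the upright steel bar on the striker by which it is drawn: 14 thick (fixture x), 30 wide (fixture y), heights 64 to 120; this point is on its centre line at height 100 and moves with it: fixture x = -125 at rest, -170 cocked. The grey guides before and behind it are 76 high.
- striker_nose (a point): centre of the striker's flat front face (32 across), height 52, fixture x = +2 at rest, -43 cocked. At rest the nose stands where the proud butt of the chisel comes down, so the loaded cradle cannot go level until the striker is cocked.
- sear (a joint): how far the sear's trip pad is pressed down (m): 0 = up (sprung), 0.013 = bottom. Pressing it 8 to 12 mm frees the cocked striker; needs 5 to 12 N. It also dips by itself as the striker is drawn over it.
- sear_pad (a point): centre of the top of the trip pad, a steel plate 36 (fixture x) x 32 (fixture y) standing at the fixture's +y side at fixture x = -158, y = 62, height 64 when up.
- cradle (a joint): tilt of the cradle (rad): 0 = level; starts at 0.28, its striker end sprung up. Bottom stop at -0.014. A spring catch on the -y side clicks over the plate's edge at about 0 and then holds it at about 0.005. Pushing the ear down takes about 8 to 20 N.
- cradle_seat (a point): on the cradle, where the chisel's origin belongs when its edge is against the stop: top of the wooden rest strip (24 wide, 8 above the plate, from x = -73 to +19 in this frame), midway across. Its x axis points along the cradle to the stop and hinge (fixture +x when level), z is normal to the plate; it tips with the cradle. Plate 70 wide, 8 thick; hinge axis at x = +110, z = -12.
- cradle_stop (a point): middle of the wood-faced stop, 91 from cradle_seat along the same x axis and 12 above the strip; the stop is 44 wide, its top 28 above the strip. Measured from cradle_seat: handle fences at x = -70 to -50, 36 apart, tops 14 above the strip; blade fences at x = +45 to +80, 46 apart, tops 16 above the strip; none beside the bolster (fingers have room down to the plate).
- cradle_ear (a point): centre of the top of the cradle's press ear, a flat tab 40 x 43 sticking out of the plate's free end on the fixture's +y side; height about 77 when tipped up, 32 when level.
- chisel: broad chisel whose handle stands off its bolster. Origin on the underside, under the middle of the steel bolster block (34 long x 26 wide x 24 high); x axis to the cutting edge, z up. Blade from x = +17 to the edge at +91, 36 wide, 6 thick, heights 9 to 15; wooden handle 26 wide x 24 high, 76 long, behind the bolster. 0.3 to 0.4 kg, centre of mass near the bolster. Starts flat on the bench.
- handle (a joint): gap between the handle and the bolster (m): starts at 0.009 to 0.013, 0 = fully home. Stiff (25 N of friction).
- handle_butt (a point): centre of the butt (rear end face) of the chisel's handle, height 12 above the chisel's underside.
- file: a slim flat file with a round dark handle, 195 long, blade 18 wide; no bolster block and no gap. Bystander.
- sheath: a black leather sheath lying flat, 150 x 54 x 14. Bystander.
- oil_tin: a plain steel tin, 48 across, 75 high, standing close to the fixture on its +y side. Bystander.
- box_long: a long brown presentation box with two darker bands, 283 x 78 x 51. Bystander.
- blanks: a pile of three brown blade blanks, 230 x 45, 18 high. Bystander.
- wood_block: a wooden block 90 x 60 x 50. Bystander.
- mallet: a hammer lying flat, 250 long. Bystander.
Things that resemble listed ones, but are neither listed nor needed, are in the scene too. There is more than one size of the chisel; the job needs the middle-sized.

How it is judged:
By the outcome, as a careful person would: the job done as asked, in the order asked, and still so for the second after the job is handed in, with the robot touching nothing.
It also fails if it takes over 69 s, if anything falls off the work surface, if the arm or the gripper's body presses on something with over 40 N, if the wrist force passes 120 N, or if a joint passes its speed limit or range.

## Working session

There is one attempt and no reset: what is moved stays moved. The work goes in short steps, Python scripts to look and compute and a tool call to move; the robot and the scene stay as the last step left them, time stands still between calls to the robot, and variables do not carry over. Pictures are saved under pics/ and viewed, and the job is handed in when it is done.

Besides the shell and the picture viewer there is one more tool, called after "Emit:" as a command line: name --argument value ..., lists and objects as JSON in quotes. move_arm: Moves the arm, as the interface text tells. Its arguments: {"type":"object","properties":{"targets":{"type":"array","items":{"type":"object","properties":{"tx":{"type":"number"},"ty":{"type":"number"},"tz":{"type":"number"},"spin":{"type":"number"},"fingers":{"type":"number"}}}},"grip_force":{"type":"number"}},"required":["targets"]}

```bash
ls; mkdir -p pics; python3 - <<'E'
from plant import bot
import cv2,numpy as np
for n in("scene","top"):
    p,d=bot.read_camera(n); c=bot.calibration(n)
    cv2.imwrite(f"pics/{n}0.png",p[:,:,::-1]); np.savez(f"{n}0.npz",p=p,d=d,K=c["intrinsics"],t=c["xyz"],R=c["rotation"])
    print(n,c)
print(bot.read_state())
E
```

```text
pics
scene {'intrinsics': array([[375.61873959,   0.        , 254.45046437],
       [  0.        , 375.61873959, 186.85219717],
       [  0.        ,   0.        ,   1.        ]]), 'xyz': array([ 1.10381924, -0.5819662 ,  1.11631205]), 'rotation': array([ 0.88169763,  0.33429952, -0.12370978, -0.30911002])}
top {'intrinsics': array([[464.43928562,   0.        , 255.1523021 ],
       [  0.        , 464.43928562, 193.66836219],
       [  0.        ,   0.        ,   1.        ]]), 'xyz': array([0.39569899, 0.05586668, 1.57535087]), 'rotation': array([-0.70176058,  0.70977081, -0.04611863,  0.04038019])}
{'time': 0.1, 'joint_pos': array([-1.33109732,  0.47774753,  0.02237338,  1.55634378, -0.01146607,
        1.10932402, -0.08308587]), 'qvel': array([ 0.00106156, -0.0021792 ,  0.00058749, -0.00158233,  0.00058454,
        0.00169792, -0.00197657]), 'effort': array([ 4.25214166e-03, -5.84093750e+01,  1.53967571e+00, -2.73312163e+01,
       -5.42961108e-02,  1.31271334e-02,  3.93604978e-05]), 'tcp_pos': array([0.22990115, 0.63401161, 0.19816315]), 'eef_rot': array([ 1.73013406e-01,  9.84919105e-01, -8.44816383e-04, -6.27807258e-05]), 'contact_force': array([-0.22259758,  0.59526329,  0.30560544]), 'moment': array([-0.00821105,  0.00978864,  0.03561868]), 'width': 0.9997603057949909}
```

View pics/scene0.png

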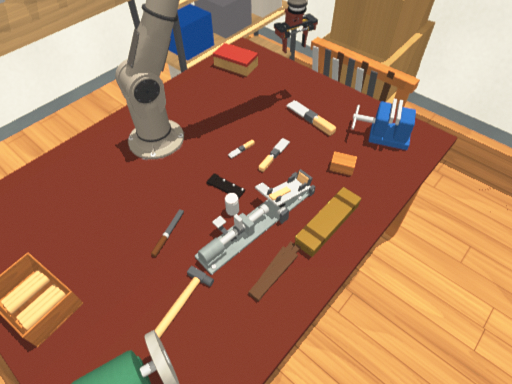

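View pics/top0.png

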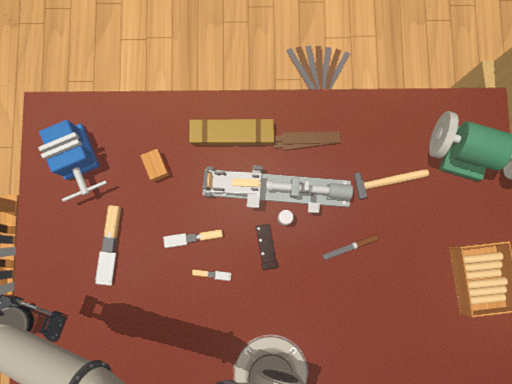

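```bash
cat > h.py <<'E'
import numpy as np,cv2
from scipy.spatial.transform import Rotation as Ro
def load(n,f): 
    z=np.load(f); return z
def ray(z,u,v):
    R=Ro.from_quat(z['t']*0 if False else z['R']).as_matrix(); K=z['K']
    return z['t'],R@np.array([(u-K[0,2])/K[0,0],(v-K[1,2])/K[1,1],1.])
def onz(z,u,v,h):
    t,r=ray(z,u,v); return t+r*(h-t[2])/r[2]
def cloud(z):
    R=Ro.from_quat(z['R']).as_matrix();K=z['K'];d=z['d']
    v,u=np.mgrid[:d.shape[0],:d.shape[1]]
    P=np.stack([(u-K[0,2])/K[0,0]*d,(v-K[1,2])/K[1,1]*d,d],-1)
    return P@R.T+z['t']
def proj(z,P):
    R=Ro.from_quat(z['R']).as_matrix();q=(np.asarray(P)-z['t'])@R; q=q@z['K'].T
    return q[...,:2]/q[...,2:]
def snap(name,tag):
    from plant import bot
    p,d=bot.read_camera(name);c=bot.calibration(name)
    np.savez(tag+".npz",p=p,d=d,K=c["intrinsics"],t=c["xyz"],R=c["rotation"]); return np.load(tag+".npz")
def crop(z,u0,v0,w,h,s,fn):
    im=z['p'][v0:v0+h,u0:u0+w,::-1]
    cv2.imwrite(fn,cv2.resize(im,None,fx=s,fy=s,interpolation=cv2.INTER_CUBIC))
E
python3 - <<'E'
from h import *
z=np.load('top0.npz');s=np.load('scene0.npz')
crop(z,155,155,205,110,3.9,'pics/t1.png'); crop(s,180,120,150,150,4,'pics/s1.png')
C=cloud(z);print(C[260,400],C[280,330])
S=cloud(s);print(S[300,200],S[200,100])
# base of chisel heights
for uv in [(193,238),(176,240),(210,236),(110,260),(245,183),(290,187),(255,202),(314,209),(209,185),(286,217)]:
    print(uv,C[uv[1],uv[0]].round(4))
E
```

```text
[ 0.35906207 -0.44428135 -0.00398635] [ 0.29601401 -0.2043348   0.00415342]
[ 0.66698824 -0.36321765  0.00146352] [ 0.09862828 -0.34525468 -0.00437573]
(193, 238) [0.4403 0.2504 0.0238]
(176, 240) [0.4344 0.3071 0.0219]
(210, 236) [0.4459 0.193  0.0346]
(110, 260) [0.3711 0.5246 0.0211]
(245, 183) [0.6156 0.0753 0.0756]
(290, 187) [ 0.6021 -0.0721  0.0659]
(255, 202) [0.5519 0.0435 0.0848]
(314, 209) [ 0.5289 -0.1491  0.0652]
(209, 185) [0.612  0.1937 0.0635]
(286, 217) [ 0.5031 -0.0564  0.0747]
```

View pics/t1.png

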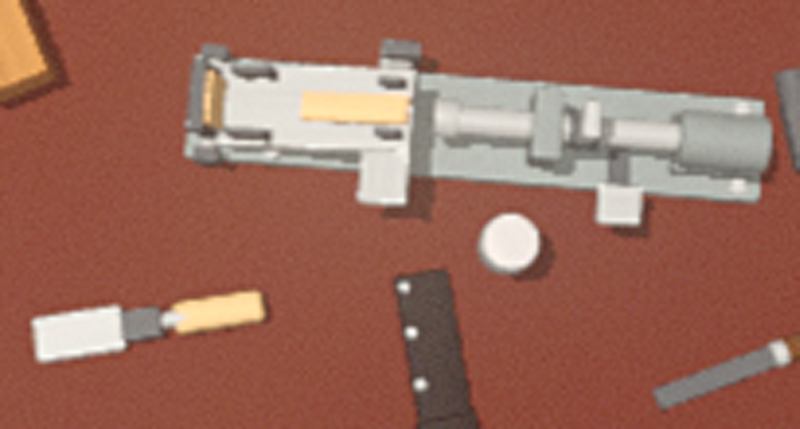

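View pics/s1.png

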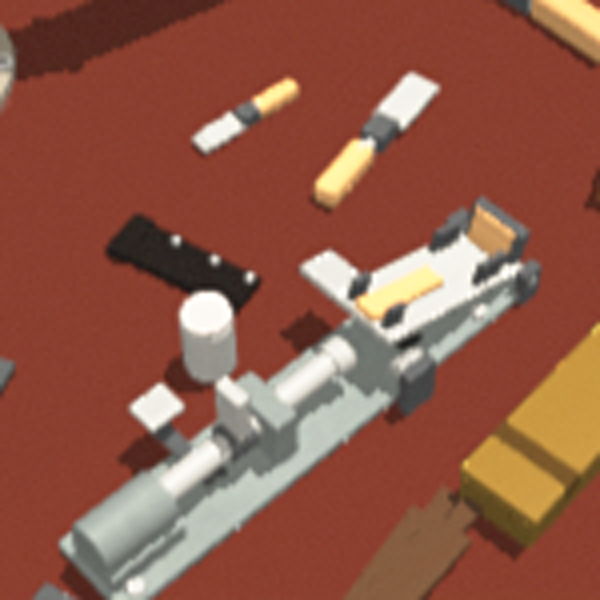

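```bash
python3 - <<'E'
from h import *
z=np.load('top0.npz');s=np.load('scene0.npz')
def g(z,u0,v0,w,h,sc,fn,step=5):
    im=cv2.resize(z['p'][v0:v0+h,u0:u0+w,::-1],None,fx=sc,fy=sc,interpolation=cv2.INTER_NEAREST)
    for i in range(0,w,step):
        cv2.line(im,(i*sc,0),(i*sc,3 if (u0+i)%10 else 8),(0,255,255),1)
        if (u0+i)%10==0: cv2.putText(im,str(u0+i),(i*sc,18),0,.35,(0,255,255),1)
    for i in range(0,h,step):
        if (v0+i)%10==0: cv2.putText(im,str(v0+i),(0,i*sc+4),0,.35,(0,255,255),1)
    cv2.imwrite(fn,im)
g(z,200,160,80,50,10,'pics/a1.png');g(z,275,165,80,55,10,'pics/a2.png')
g(s,190,200,80,75,8,'pics/b1.png');g(s,245,160,80,75,8,'pics/b2.png')
E
```

```text
(no output)
```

View pics/a1.png

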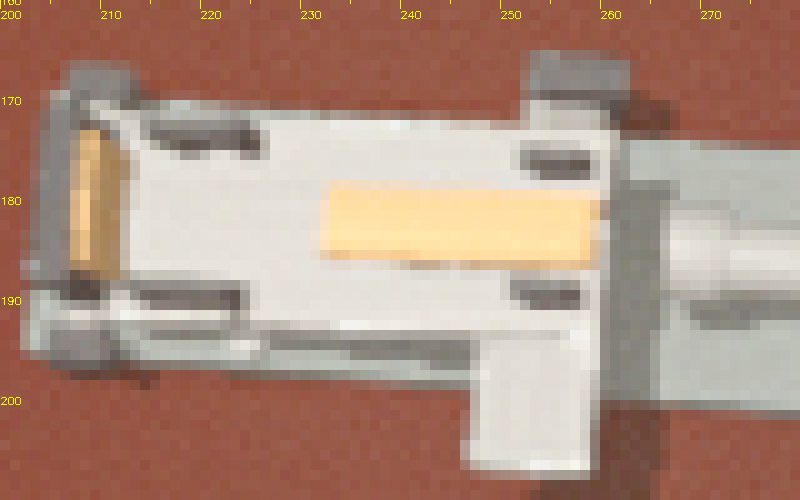

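View pics/a2.png

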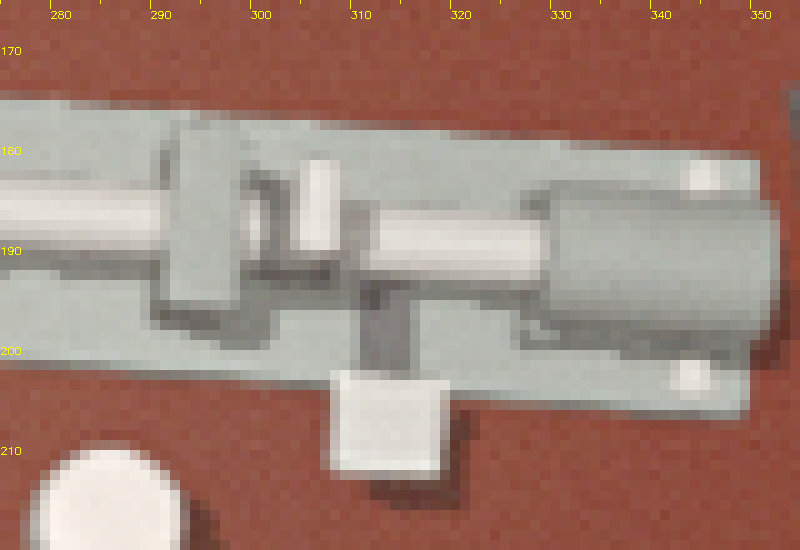

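View pics/b1.png

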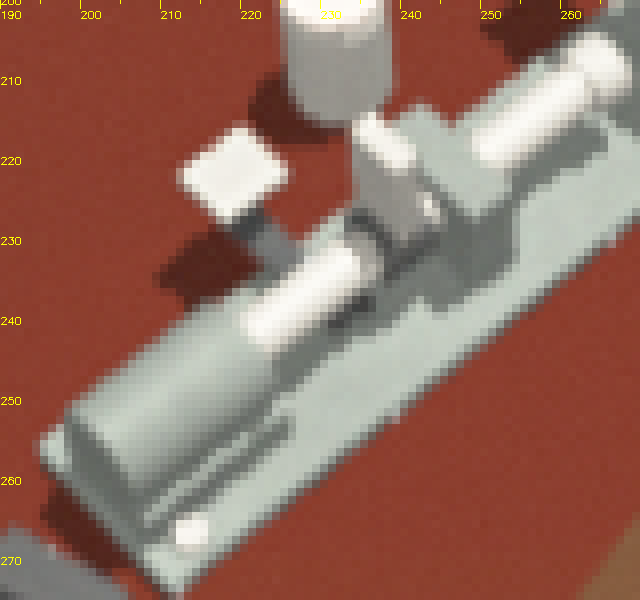

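View pics/b2.png

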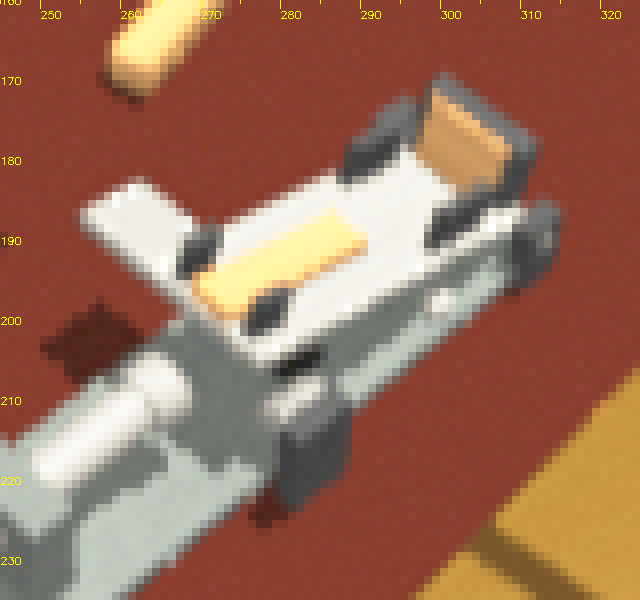

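```bash
python3 - <<'E'
from h import *
z=np.load('top0.npz');s=np.load('scene0.npz')
T=lambda u,v,h:onz(z,u,v,h)[:2]
S=lambda u,v,h:onz(s,u,v,h)[:2]
# base edges
a=T(274.5,174.5,.012);b=T(350,180.5,.012);c=T(274.5,201,.012);d=T(349,206.3,.012);l=T(201.7,195,.012)
for p,q in((a,b),(c,d),(l,d)): print('dir',np.degrees(np.arctan2(*(p-q)[::-1])))
print('width pts',a,b,c,d,l)
pt=T(313.4,206.95,.064);po=T(306.4,185,.120);ps=S(218.7,221.4,.064);pos=S(237.5,217.1,.120)
print('pad',pt,ps,'post',po,pos)
for P,Q in((pt,po),(ps,pos)):
    v=P-Q; f=np.array([-33,62]); print('yaw',np.degrees(np.arctan2(v[1],v[0])-np.arctan2(f[1],f[0])),np.linalg.norm(v)*1000,np.hypot(*f))
# automatic base edge fit scene -y edge: (175,590)->(640,215)
e1=S(190+170/8-.5,200+595/8-.5,.012);e2=S(190+640/8-.5,200+215/8-.5,.012);print('scene edge',e1,e2,np.degrees(np.arctan2(*(e2-e1)[::-1])))
# scene edge in b2 further: (120,600)->(270,480) ; 
e3=S(245+370/8-.5,160+392/8-.5,.012);print(e3,np.degrees(np.arctan2(*(e3-e1)[::-1])))
E
```

```text
dir 84.79187562164387
dir 85.27691316941934
dir 84.957297877053
width pts [ 0.65308396 -0.02473408] [ 0.6296512 -0.2818129] [ 0.56222594 -0.02319901] [ 0.54140761 -0.27517395] [0.58537809 0.22313318]
pad [ 0.53572098 -0.14748982] [ 0.53839901 -0.1469691 ] post [ 0.60056079 -0.11965874] [ 0.60205364 -0.11867723]
yaw -274.79412300182224 70.56040184901444 70.2353187506115
yaw -274.06132002679675 69.65875846897514 70.2353187506115
scene edge [ 0.63362576 -0.28354187] [ 0.65813268 -0.02320398] 84.62230644808905
[0.66624018 0.08555359] 84.95028387568287
```

```bash
cat >> h.py <<'E'
YAW=np.radians(84.9);O=np.array([.6127,.0050])
def setfix(o,y):
    global O,YAW; O=np.array(o);YAW=y
def f2w(p):
    p=np.asarray(p,float)/1000;c,s=np.cos(YAW),np.sin(YAW)
    return np.stack([O[0]+c*p[...,0]-s*p[...,1],O[1]+s*p[...,0]+c*p[...,1],p[...,2]],-1)
def w2f(p):
    p=np.asarray(p,float);c,s=np.cos(YAW),np.sin(YAW);d=p[...,:2]-O
    return np.stack([c*d[...,0]+s*d[...,1],-s*d[...,0]+c*d[...,1],p[...,2]],-1)*1000
def cr2f(p,th=.28):
    p=np.asarray(p,float);c,s=np.cos(th),np.sin(th);x=p[...,0]-110;z=p[...,2]+12
    return np.stack([199+x*c+z*s,p[...,1],28-x*s+z*c],-1)
E
python3 - <<'E'
from h import *
z=np.load('top0.npz');s=np.load('scene0.npz')
def F(zz,u,v,h): return w2f(onz(zz,u,v,h)).round(1)
print('shaft',F(z,320,188.9,.052),'nose',F(z,269.3,184.3,.06))
print('barrel mid', F(z,275+66-.5,165+25.5-.5,.052))
for q in [(-73,-12,0),(-73,12,0),(19,-12,0),(19,12,0),(91,-22,28),(91,22,28)]:
    print(q,proj(z,f2w(cr2f(q))).round(1),proj(s,f2w(cr2f(q))).round(1))
for q in [(-250,45,12),(-250,-45,12),(-158-18,62-16,64),(-125,0,120),(-125,-15,120),(-125,15,120),(2,0,68),(2,-16,52),(2,16,52)]:
    print(q,proj(z,f2w(q)).round(1),proj(s,f2w(q)).round(1))
E
```

```text
shaft [-178.3    0.2   52. ] nose [-9.5 -0.8 60. ]
barrel mid [-246.3   -1.4   52. ]
(-73, -12, 0) [258.8 178.7] [273.1 198.9]
(-73, 12, 0) [258.3 186. ] [268.2 194.9]
(19, -12, 0) [231.9 177.8] [290.5 189.6]
(19, 12, 0) [231.3 185. ] [285.6 185.8]
(91, -22, 28) [208.7 172.7] [307.2 178.5]
(91, 22, 28) [207.5 185.9] [298.3 171.9]
(-250, 45, 12) [338.6 205.2] [201.8 248.7]
(-250, -45, 12) [340. 179.] [219.  266.6]
(-176, 46, 64) [319.  202.2] [217.3 227.2]
(-125, 0, 120) [306.3 184.7] [237.2 217.2]
(-125, -15, 120) [306.6 180. ] [240.3 220. ]
(-125, 15, 120) [306.  189.4] [234.1 214.4]
(2, 0, 68) [265.9 183.9] [265.5 204.7]
(2, -16, 52) [266.1 179.9] [268.6 210.1]
(2, 16, 52) [265.4 189.4] [262.2 204.7]
```

```bash
python3 - <<'E'
from h import *
z=np.load('top0.npz');s=np.load('scene0.npz')
def g(z,u0,v0,w,h,sc,fn):
    im=cv2.resize(z['p'][v0:v0+h,u0:u0+w,::-1],None,fx=sc,fy=sc,interpolation=cv2.INTER_NEAREST)
    for i in range(0,w,10): cv2.putText(im,str(u0+i),(i*sc,12),0,.35,(0,255,255),1)
    for i in range(0,h,10): cv2.putText(im,str(v0+i),(0,i*sc+4),0,.35,(0,255,255),1)
    cv2.imwrite(fn,im)
g(z,155,220,75,40,10,'pics/c1.png');g(s,250,130,50,50,12,'pics/c2.png')
E
```

```text
(no output)
```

View pics/c1.png

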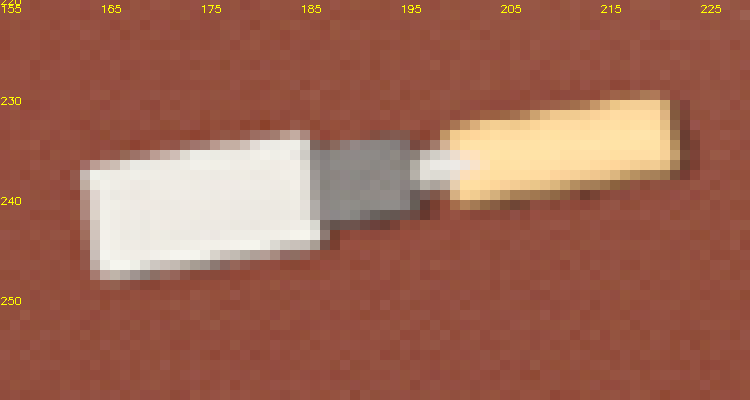

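View pics/c2.png

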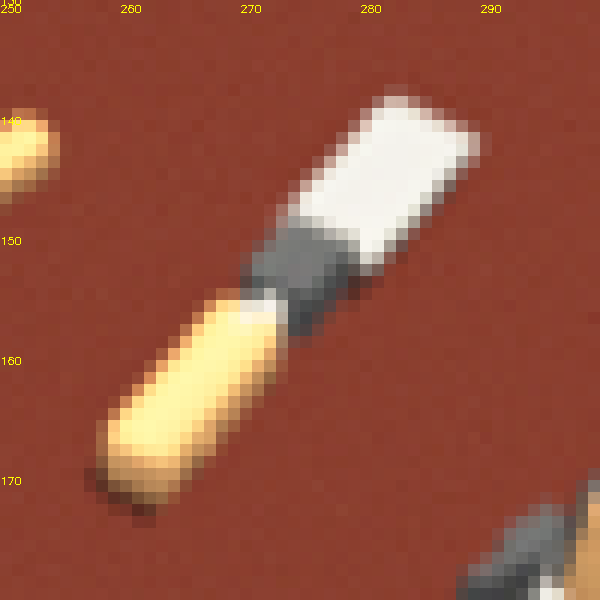

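```bash
python3 - <<'E'
from h import *
z=np.load('top0.npz');s=np.load('scene0.npz')
T=lambda u,v,h:onz(z,155+u/10-.5,220+v/10-.5,h)[:2]
S=lambda u,v,h:onz(s,250+u/12-.5,130+v/12-.5,h)[:2]
e=T(91.5,223,.015);sh=T(318.5,190,.015);b=T(675,133,.024);h0=T(450,166,.024)
bo=T(365,182,.024)
print(e,sh,np.linalg.norm(e-sh),'bolster',bo,'butt',b,h0)
d=e-b;print('yaw',np.degrees(np.arctan2(d[1],d[0])),np.linalg.norm(d)); d=(e-sh)/np.linalg.norm(e-sh);print('origin from blade',e-.091*d)
d2=(e-b)/np.linalg.norm(e-b);print('origin',e-.091*d2, 'gap',np.linalg.norm(e-b)*1000-91-17-76)
# scene blade corners
es=S((395+478)/2,(98+148)/2,.015);print('scene edge',es,'bol',S(305,258,.024))
dd=S(400,200,.015);print(dd)
E
```

```text
[0.42906279 0.34934254] [0.43915263 0.27373332] 0.07627948418182622 bolster [0.44137045 0.25705715] butt [0.45642374 0.1540412 ] [0.44634231 0.22884962]
yaw 97.97500925073953 0.19720860798730122
origin from blade [0.44109978 0.25914215]
origin [0.44168823 0.25922263] gap 13.208607987301207
scene edge [0.43291696 0.34793115] bol [0.44577597 0.26048853]
[0.44716513 0.31019151]
```

```bash
cat >> h.py <<'E'
def goto(x,y,z,jaw=None):
    """print tool-axis shifts (cm) from the measured pose, spin to jaw angle (deg, mod 180)"""
    from plant import bot
    s=bot.read_state();R=Ro.from_quat(s['eef_rot']).as_matrix()
    d=R.T@(np.array([x,y,z])-s['tcp_pos'])*100
    a=np.degrees(np.arctan2(R[1,1],R[0,1]))
    print('t',round(s['time'],2),'tcp',s['tcp_pos'].round(4),'jaw',round(a,2),'F',s['contact_force'].round(1),'w',round(s['width'],3),'q7',round(s['joint_pos'][6],2))
    print('shift cm',d.round(2))
    if jaw is not None:
        e=(jaw-a+90)%180-90; print('spin',round(-np.radians(e),3))
E
python3 -c "
from h import *
goto(.4425,.259,.10,7.8)
z=np.load('top0.npz')
print('ear',w2f(onz(z,253,199.8,.077)), f2w(np.array([[96.6,0,70],[-125,0,100]])))"
```

```text
t 0.1 tcp [0.2299 0.634  0.1982] jaw 70.07 F [-0.2  0.6  0.3] w 1.0 q7 -0.08
shift cm [-32.77 -27.99   9.87]
spin 1.087
ear [39.94982493 56.48877551 77.        ] [[ 0.62128719  0.10121757  0.07      ]
 [ 0.60158821 -0.11950513  0.1       ]]
```

Emit:
move_arm --targets '[{"tx": -3.28,"ty": -2.8},{"tx": -3.28,"ty": -2.8},{"tx": -3.28,"ty": -2.8},{"tx": -3.28,"ty": -2.8},{"tx": -3.28,"ty": -2.8},{"tx": -3.28,"ty": -2.8},{"tx": -3.28,"ty": -2.8},{"tx": -3.28,"ty": -2.8},{"tx": -3.28,"ty": -2.8},{"tx": -3.28,"ty": -2.8}]'

```text
invalid input at $.targets[0]: expected keys tx, ty, tz, spin, fingers
```

Emit:
move_arm --targets '[{"spin": 0.14,"tz": 0.9},{"spin": 0.14,"tz": 0.9},{"spin": 0.14,"tz": 0.9},{"spin": 0.14,"tz": 0.9},{"spin": 0.14,"tz": 0.9},{"spin": 0.14,"tz": 0.9},{"spin": 0.14,"tz": 0.9},{"spin": 0.107,"tz": 0.9},{},{}]'

```text
invalid input at $.targets[0]: expected keys tx, ty, tz, spin, fingers
```

```bash
python3 -c "
from h import *
goto(.4425,.259,.003,7.8)
z=snap('top','top1');crop(z,150,200,90,80,7,'pics/d1.png')
z=snap('scene','sc1');crop(z,220,90,90,90,6,'pics/d2.png')
"
```

```text
t 0.1 tcp [0.2299 0.634  0.1982] jaw 70.07 F [-0.2  0.6  0.3] w 1.0 q7 -0.08
shift cm [-32.76 -27.98  19.57]
spin 1.087
```

View pics/d2.png

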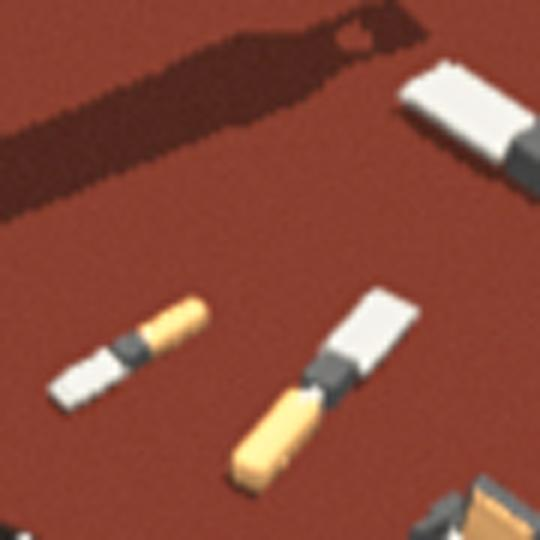

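All keys are needed in each row.

Emit:
move_arm --targets '[{"tx": -3.28,"ty": -2.8,"tz": 0,"spin": 0,"fingers": 1},{"tx": -3.28,"ty": -2.8,"tz": 0,"spin": 0,"fingers": 1},{"tx": -3.28,"ty": -2.8,"tz": 0,"spin": 0,"fingers": 1},{"tx": -3.28,"ty": -2.8,"tz": 0,"spin": 0,"fingers": 1},{"tx": -3.28,"ty": -2.8,"tz": 0,"spin": 0,"fingers": 1},{"tx": -3.28,"ty": -2.8,"tz": 0,"spin": 0,"fingers": 1},{"tx": -3.28,"ty": -2.8,"tz": 0,"spin": 0,"fingers": 1},{"tx": -3.28,"ty": -2.8,"tz": 0,"spin": 0,"fingers": 1},{"tx": -3.28,"ty": -2.8,"tz": 0,"spin": 0,"fingers": 1},{"tx": -3.28,"ty": -2.8,"tz": 0,"spin": 0,"fingers": 1}]'

```text
time: 1.2
tcp_pos: [0.4435, 0.2579, 0.1991]
eef_rot: [0.173, 0.985, 0.0, 0.0]
contact_force: [0.5, 0.7, -0.5]
width: 1.001
```

Emit:
move_arm --targets '[{"tx": 0,"ty": 0,"tz": 0.9,"spin": 0.14,"fingers": 1},{"tx": 0,"ty": 0,"tz": 0.9,"spin": 0.14,"fingers": 1},{"tx": 0,"ty": 0,"tz": 0.9,"spin": 0.14,"fingers": 1},{"tx": 0,"ty": 0,"tz": 0.9,"spin": 0.14,"fingers": 1},{"tx": 0,"ty": 0,"tz": 0.9,"spin": 0.14,"fingers": 1},{"tx": 0,"ty": 0,"tz": 0.9,"spin": 0.14,"fingers": 1},{"tx": 0,"ty": 0,"tz": 0.9,"spin": 0.14,"fingers": 1},{"tx": 0,"ty": 0,"tz": 0.9,"spin": 0.107,"fingers": 1},{"tx": 0,"ty": 0,"tz": 0,"spin": 0,"fingers": 1},{"tx": 0,"ty": 0,"tz": 0,"spin": 0,"fingers": 1}]'

```text
time: 2.2
tcp_pos: [0.4429, 0.2596, 0.1272]
eef_rot: [0.656, 0.755, -0.0, 0.0]
contact_force: [-0.6, 0.9, 0.5]
width: 1.0
```

```bash
python3 -c "
from h import *
goto(.4425,.259,.003,7.8)
z=snap('scene','sc1');crop(z,220,90,90,90,6,'pics/d2.png')
"
```

```text
t 2.2 tcp [0.4429 0.2596 0.1272] jaw 7.97 F [-0.6  0.9  0.5] w 1.0 q7 -0.37
shift cm [-0.05 -0.05 12.42]
spin 0.003
```

View pics/d2.png

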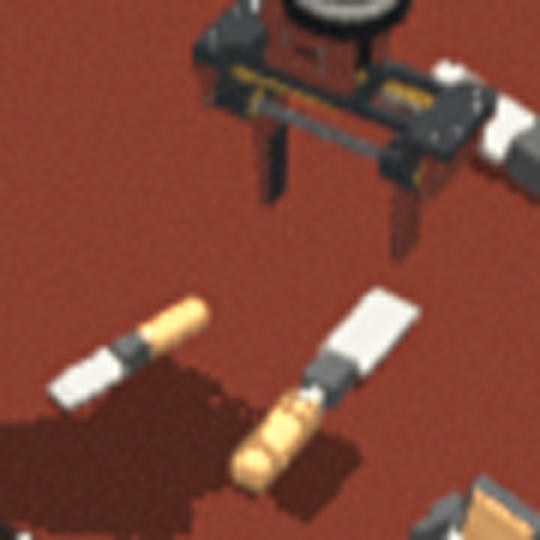

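Emit:
move_arm --targets '[{"tx": 0,"ty": 0,"tz": 3,"spin": 0,"fingers": 1},{"tx": 0,"ty": 0,"tz": 3,"spin": 0,"fingers": 1},{"tx": 0,"ty": 0,"tz": 3,"spin": 0,"fingers": 1},{"tx": 0,"ty": 0,"tz": 2,"spin": 0,"fingers": 1},{"tx": 0,"ty": 0,"tz": 1.2,"spin": 0,"fingers": 1},{"tx": 0,"ty": 0,"tz": 0,"spin": 0,"fingers": 1},{"tx": 0,"ty": 0,"tz": 0.0,"spin": 0,"fingers": 1}]'

```text
time: 2.95
tcp_pos: [0.4436, 0.2599, 0.0058]
eef_rot: [0.657, 0.754, 0.001, 0.0]
contact_force: [-0.1, 0.2, 0.5]
width: 0.999
```

Emit:
move_arm --grip_force 20 --targets '[{"tx": 0,"ty": 0,"tz": 0.15,"spin": 0,"fingers": -1},{"tx": 0,"ty": 0,"tz": 0,"spin": 0,"fingers": -1},{"tx": 0,"ty": 0,"tz": 0,"spin": 0,"fingers": -1},{"tx": 0,"ty": 0,"tz": 0,"spin": 0,"fingers": -1},{"tx": 0,"ty": 0,"tz": 0,"spin": 0,"fingers": -1},{"tx": 0,"ty": 0,"tz": 0,"spin": 0,"fingers": -1},{"tx": 0,"ty": 0,"tz": 0,"spin": 0,"fingers": -1},{"tx": 0,"ty": 0,"tz": 0,"spin": 0,"fingers": -1}]'

```text
time: 3.75
tcp_pos: [0.443, 0.2596, 0.0035]
eef_rot: [0.657, 0.754, 0.0, -0.0]
contact_force: [0.1, -0.5, 0.2]
width: 0.31
```

Emit:
move_arm --targets '[{"tx": 0,"ty": 0,"tz": -0.5,"spin": 0,"fingers": -1},{"tx": 0,"ty": 0,"tz": -1.5,"spin": 0,"fingers": -1},{"tx": 0,"ty": 0,"tz": -3,"spin": 0,"fingers": -1},{"tx": 0,"ty": 0,"tz": -3,"spin": 0,"fingers": -1},{"tx": 0,"ty": 0,"tz": -3,"spin": 0,"fingers": -1},{"tx": 0,"ty": 0,"tz": -3,"spin": 0,"fingers": -1},{"tx": 0,"ty": 0,"tz": 0,"spin": 0,"fingers": -1}]'

```text
time: 4.45
tcp_pos: [0.4453, 0.261, 0.1476]
eef_rot: [0.658, 0.753, 0.004, 0.0]
contact_force: [0.3, -0.5, -0.2]
width: 0.004
```

```bash
python3 -c "
from h import *
p=f2w(cr2f([-6,0,0]));print(p)
goto(p[0],p[1],.135,-5.1)
z=snap('scene','sc2');crop(z,220,70,100,100,6,'pics/e2.png')
z=snap('top','top2');crop(z,140,190,100,80,7,'pics/e1.png')
"
```

```text
[0.62077461 0.09547423 0.07158992]
t 4.45 tcp [0.4453 0.261  0.1476] jaw 7.76 F [ 0.3 -0.5 -0.2] w 0.004 q7 -0.38
shift cm [-18.78  15.14   1.27]
spin 0.225
```

View pics/e2.png

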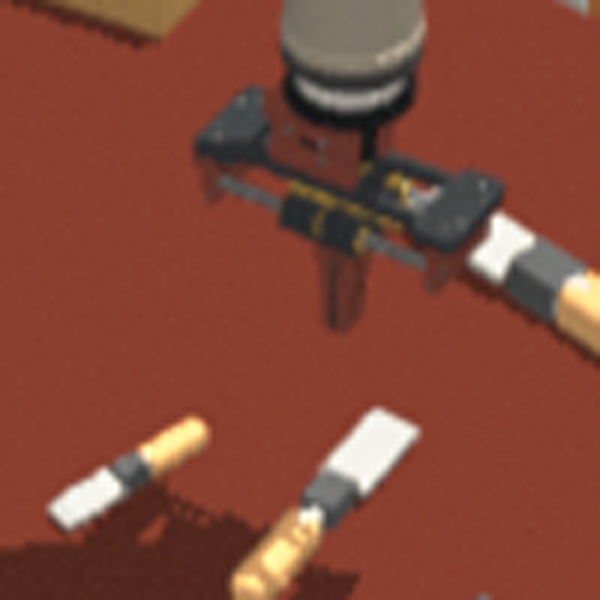

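View pics/e1.png

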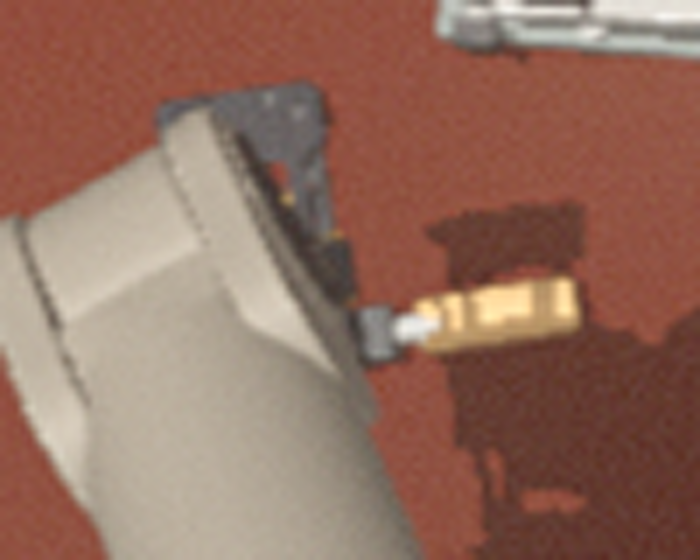

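The chisel was not held, because I lifted while the fingers were still closing (0.31 was mid-travel). I'll go back down and wait longer.

Emit:
move_arm --targets '[{"tx": 0,"ty": 0,"tz": 0,"spin": 0,"fingers": 1},{"tx": 0,"ty": 0,"tz": 0,"spin": 0,"fingers": 1},{"tx": 0,"ty": 0,"tz": 0,"spin": 0,"fingers": 1},{"tx": 0,"ty": 0,"tz": 0,"spin": 0,"fingers": 1},{"tx": 0,"ty": 0,"tz": 0,"spin": 0,"fingers": 1},{"tx": 0,"ty": 0,"tz": 0,"spin": 0,"fingers": 1},{"tx": 0,"ty": 0,"tz": 0,"spin": 0,"fingers": 1},{"tx": 0,"ty": 0,"tz": 0,"spin": 0,"fingers": 1}]'

```text
time: 5.35
tcp_pos: [0.443, 0.2596, 0.1435]
eef_rot: [0.657, 0.753, -0.0, -0.0]
contact_force: [-0.3, -0.0, -0.3]
width: 0.694
```

```bash
python3 -c "
from h import *
goto(.4435,.259,.0035,7.8)
z=np.load('sc2.npz');crop(z,250,130,50,50,12,'pics/e3.png')
"
```

```text
t 5.35 tcp [0.443  0.2596 0.1435] jaw 7.79 F [-0.3 -0.  -0.3] w 0.694 q7 -0.38
shift cm [-0.06  0.05 14.  ]
spin -0.0
```

View pics/e3.png

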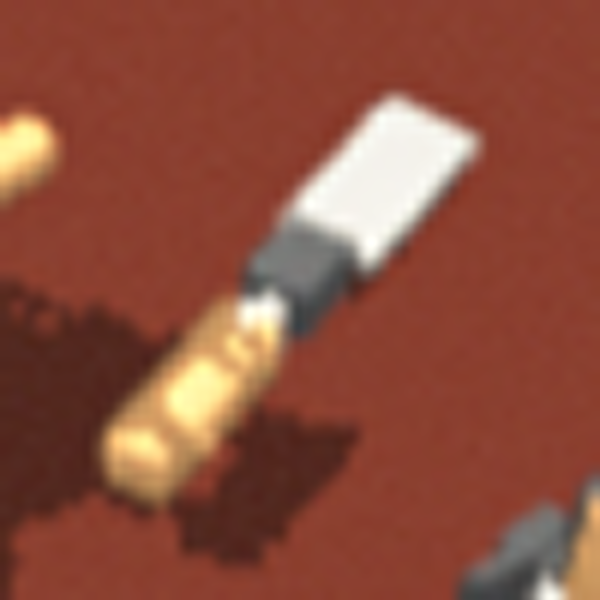

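Emit:
move_arm --targets '[{"tx": 0,"ty": 0,"tz": 0,"spin": 0,"fingers": 1},{"tx": 0,"ty": 0,"tz": 3,"spin": 0,"fingers": 1},{"tx": 0,"ty": 0,"tz": 3,"spin": 0,"fingers": 1},{"tx": 0,"ty": 0,"tz": 3,"spin": 0,"fingers": 1},{"tx": 0,"ty": 0,"tz": 2.5,"spin": 0,"fingers": 1},{"tx": 0,"ty": 0,"tz": 1.5,"spin": 0,"fingers": 0.4},{"tx": 0,"ty": 0,"tz": 0.8,"spin": 0,"fingers": 0},{"tx": 0,"ty": 0,"tz": 0.2,"spin": 0,"fingers": -1},{"tx": 0,"ty": 0,"tz": 0,"spin": 0,"fingers": -1},{"tx": 0,"ty": 0,"tz": 0,"spin": 0,"fingers": -1}]'

```text
time: 6.35
tcp_pos: [0.4436, 0.26, 0.0044]
eef_rot: [0.657, 0.753, 0.001, 0.0]
contact_force: [0.1, -0.2, -0.2]
width: 0.583
```

Emit:
move_arm --targets '[{"tx": 0,"ty": 0,"tz": 0,"spin": 0,"fingers": -1},{"tx": 0,"ty": 0,"tz": 0,"spin": 0,"fingers": -1},{"tx": 0,"ty": 0,"tz": 0,"spin": 0,"fingers": -1},{"tx": 0,"ty": 0,"tz": 0,"spin": 0,"fingers": -1},{"tx": 0,"ty": 0,"tz": 0,"spin": 0,"fingers": -1},{"tx": 0,"ty": 0,"tz": 0,"spin": 0,"fingers": -1}]'

```text
time: 6.95
tcp_pos: [0.443, 0.2596, 0.0036]
eef_rot: [0.657, 0.753, -0.0, -0.0]
contact_force: [0.6, 0.1, -0.2]
width: 0.034
```

```bash
python3 -c "
from h import *
z=snap('scene','sc3');crop(z,220,90,100,100,6,'pics/f2.png')
z=snap('top','top3');crop(z,140,190,100,80,7,'pics/f1.png')
from plant import bot
s=bot.read_state();print(s)
"
```

```text
{'time': 7.05, 'joint_pos': array([-0.87233274,  0.51379183,  0.27622615,  2.09885339, -0.25508993,
        0.56011099, -0.27689604]), 'qvel': array([-0.00073226,  0.00068596,  0.00160009,  0.00077288, -0.00126368,
       -0.00118156,  0.00129346]), 'effort': array([-3.86248706e-03, -4.71469939e+01,  4.79056075e+00, -1.56890023e+01,
       -3.25629883e-02, -4.08395179e-03, -2.54765928e-04]), 'tcp_pos': array([0.4429484 , 0.25954024, 0.00352675]), 'eef_rot': array([ 6.57441560e-01,  7.53505536e-01, -4.19518425e-05, -1.91581230e-05]), 'contact_force': array([-0.12510691,  0.24195852, -0.37022037]), 'moment': array([-0.08155544,  0.01528643, -0.03782119]), 'width': 0.00416237671611154}
```

View pics/f2.png

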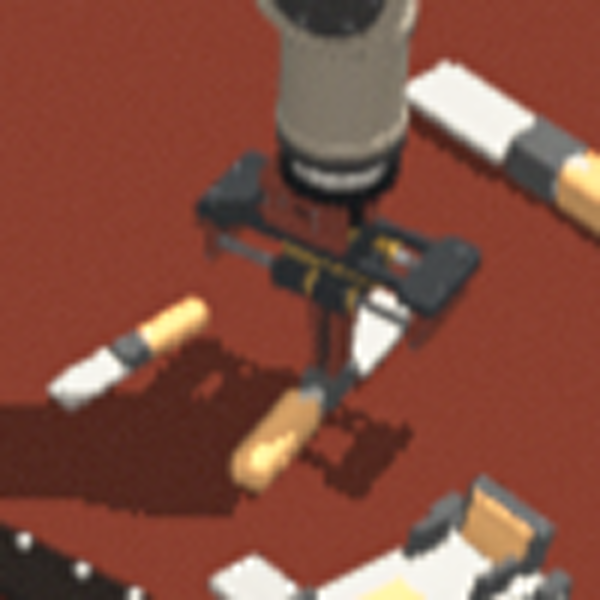

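View pics/f1.png

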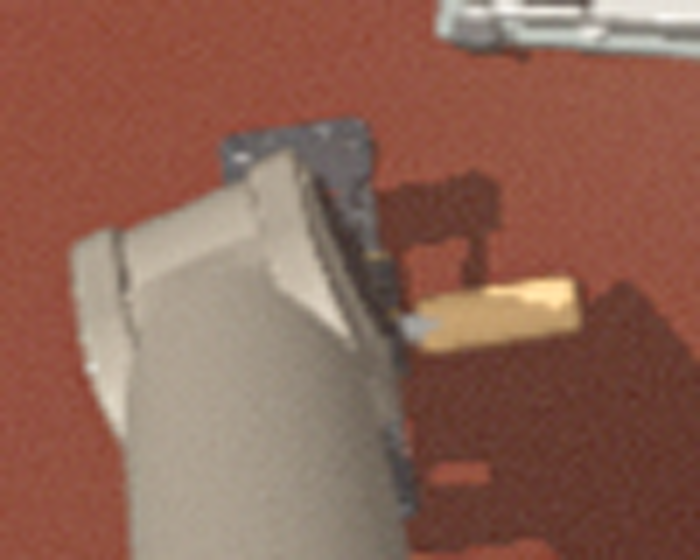

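```bash
python3 -c "
from h import *
z=np.load('sc3.npz');t=np.load('top3.npz')
for h in (.0035,.02,.06):
  p=np.array([.443,.2595,h]);print(h,(proj(z,p)-[220,90])*6,(proj(t,p)-[140,190])*7)
crop(z,255,125,45,45,14,'pics/f3.png')
C=cloud(z)
# points near tool axis line, above table
m=(np.hypot(C[...,0]-.443,C[...,1]-.2595)<.06)&(C[...,2]>.01)
P=C[m];v,u=np.nonzero(m)
for i in range(0,len(P),12): print((u[i],v[i]),P[i].round(3),z['p'][v[i],u[i]])
"
```

```text
0.0035 [324.50764757 385.97984868] [357.45973281 331.75340676]
0.02 [325.22068136 369.00653423] [352.96965789 330.75851726]
0.06 [327.00019677 326.64630512] [341.6798503  328.25697527]
(np.int64(261), np.int64(24)) [0.386 0.242 0.543] [215 186 149]
(np.int64(264), np.int64(28)) [0.386 0.256 0.525] [141 138 127]
(np.int64(260), np.int64(31)) [0.392 0.23  0.528] [185 171 150]
(np.int64(266), np.int64(32)) [0.396 0.253 0.517] [151 147 133]
(np.int64(264), np.int64(34)) [0.402 0.238 0.519] [192 178 155]
(np.int64(260), np.int64(36)) [0.399 0.223 0.518] [181 168 147]
(np.int64(263), np.int64(37)) [0.405 0.23  0.514] [186 171 150]
(np.int64(265), np.int64(38)) [0.408 0.235 0.51 ] [190 175 152]
(np.int64(267), np.int64(39)) [0.409 0.243 0.503] [190 176 153]
(np.int64(268), np.int64(40)) [0.412 0.245 0.5  ] [191 177 157]
(np.int64(269), np.int64(41)) [0.414 0.247 0.496] [191 178 154]
(np.int64(269), np.int64(42)) [0.416 0.245 0.495] [191 177 155]
(np.int64(269), np.int64(43)) [0.418 0.243 0.493] [190 175 152]
(np.int64(268), np.int64(44)) [0.417 0.24  0.491] [189 173 151]
(np.int64(266), np.
[... 12613 characters left out ...]

(np.int64(277), np.int64(147)) [0.454 0.263 0.05 ] [89 47 36]
(np.int64(276), np.int64(148)) [0.457 0.252 0.055] [95 49 39]
(np.int64(276), np.int64(149)) [0.455 0.255 0.046] [94 47 38]
(np.int64(278), np.int64(150)) [0.454 0.27  0.028] [121 115 112]
(np.int64(279), np.int64(151)) [0.456 0.275 0.02 ] [125 124 120]
(np.int64(271), np.int64(153)) [0.438 0.245 0.019] [71 74 72]
(np.int64(275), np.int64(154)) [0.458 0.246 0.026] [70 71 69]
(np.int64(268), np.int64(156)) [0.445 0.218 0.028] [202 153  98]
(np.int64(271), np.int64(157)) [0.455 0.225 0.023] [202 155 104]
(np.int64(266), np.int64(159)) [0.448 0.202 0.025] [209 157 100]
(np.int64(270), np.int64(161)) [0.465 0.208 0.021] [186 140  89]
```

View pics/f3.png

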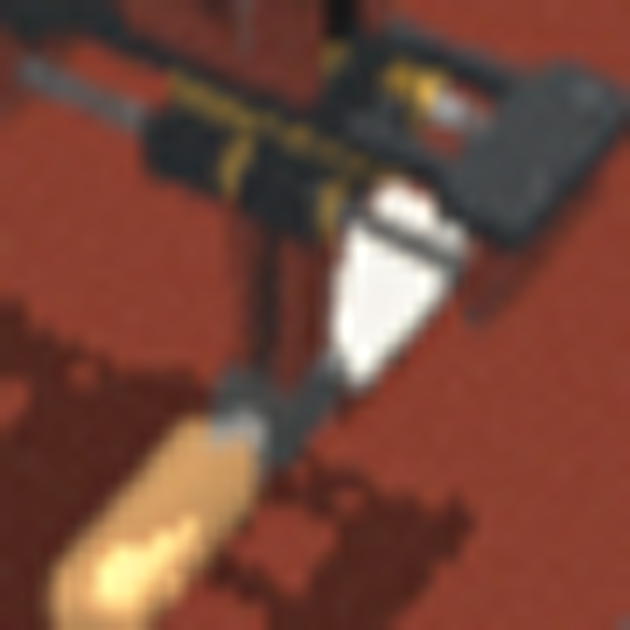

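```bash
python3 -c "
from h import *
z=np.load('sc1.npz')
for dx in(-.051,.051):
  for h in (.127,.146):
    p=np.array([.443+dx,.2596+dx*.137,h]);print(dx,h,(proj(z,p)-[220,90])*6)
z=np.load('sc2.npz')
for h in (.1476,.16,.18): print(h,(proj(z,np.array([.445,.261,h]))-[220,70])*6)
crop(z,255,85,45,45,14,'pics/g1.png')
"
```

```text
-0.051 0.127 [262.71013644 221.55967225]
-0.051 0.146 [262.94339063 199.25265661]
0.051 0.127 [399.54906735 282.23295023]
0.051 0.146 [401.22702557 259.97907073]
0.1476 [335.12595815 347.60194857]
0.16 [335.77564284 332.78084059]
0.18 [336.84241773 308.44474963]
```

View pics/g1.png

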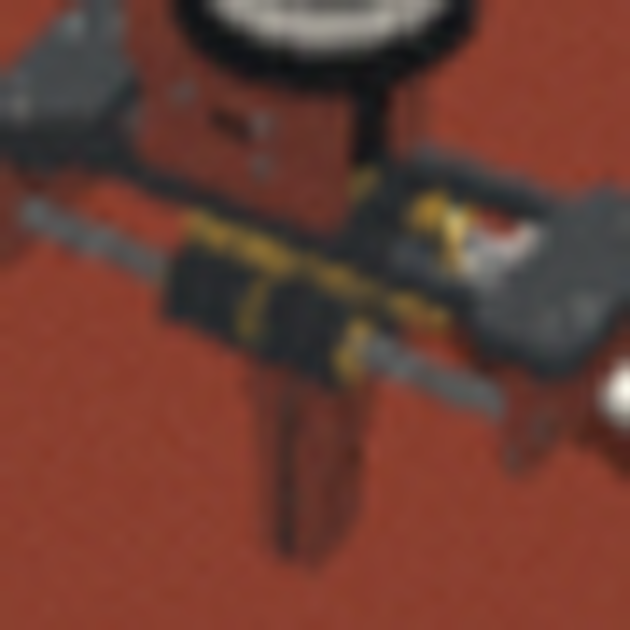

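Emit:
move_arm --targets '[{"tx": 0,"ty": 0,"tz": 0,"spin": 0,"fingers": 1},{"tx": 0,"ty": 0,"tz": 0,"spin": 0,"fingers": 1},{"tx": 0,"ty": 0,"tz": 0,"spin": 0,"fingers": 1},{"tx": 0,"ty": 0,"tz": 0,"spin": 0,"fingers": 1},{"tx": 0,"ty": 0,"tz": 0,"spin": 0,"fingers": 1},{"tx": 0,"ty": 0,"tz": 0,"spin": 0,"fingers": 1},{"tx": 0,"ty": 0,"tz": 0.2,"spin": 0,"fingers": 1},{"tx": 0,"ty": 0,"tz": 0.2,"spin": 0,"fingers": 1},{"tx": 0,"ty": 0,"tz": 0,"spin": 0,"fingers": 1}]'

```text
time: 7.95
tcp_pos: [0.4428, 0.2595, -0.0008]
eef_rot: [0.657, 0.754, -0.0, -0.0]
contact_force: [-0.0, -0.0, 0.4]
width: 0.785
```

```bash
python3 -c "
from h import *
z=snap('scene','sc4');crop(z,245,115,55,55,12,'pics/k1.png')
from plant import bot
s=bot.read_state();print(s['tcp_pos'],s['contact_force'],s['width'])
for dx in(-.05,.05):
  for h in (.0,.019): print(dx,h,(proj(z,np.array([.443+dx,.2596+dx*.137,h]))-[245,115])*12)
"
```

```text
[ 0.44283025  0.25949563 -0.00066165] [-0.35584086 -0.4069931  -0.99512668] 0.8333194522293182
-0.05 0.0 [224.97874793 420.71719698]
-0.05 0.019 [225.41122687 381.61480599]
0.05 0.0 [475.77496552 538.52193493]
0.05 0.019 [478.68074567 499.63776195]
```

View pics/k1.png

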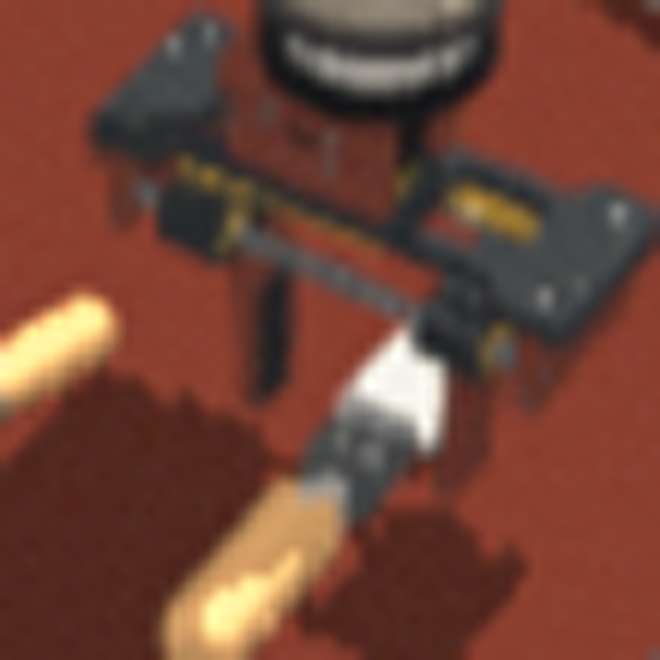

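```bash
python3 -c "
from h import *
z=np.load('sc4.npz')
for h in(.018,.022): print(onz(z,245+365/12,115+445/12,h))
z=snap('top','top4');crop(z,150,195,75,65,10,'pics/k2.png')
"
```

```text
[0.44760475 0.2617486  0.018     ]
[0.44999465 0.25867583 0.022     ]
```

Emit:
move_arm --targets '[{"tx": 0,"ty": 0,"tz": 0.3,"spin": 0,"fingers": 1},{"tx": 0,"ty": 0,"tz": 0.3,"spin": 0,"fingers": 1},{"tx": 0,"ty": 0,"tz": 0,"spin": 0,"fingers": 1}]'

```text
time: 8.35
tcp_pos: [0.4427, 0.2594, -0.0069]
eef_rot: [0.657, 0.754, -0.0, -0.0]
contact_force: [0.2, -0.1, -0.0]
width: 0.998
```

View pics/k2.png

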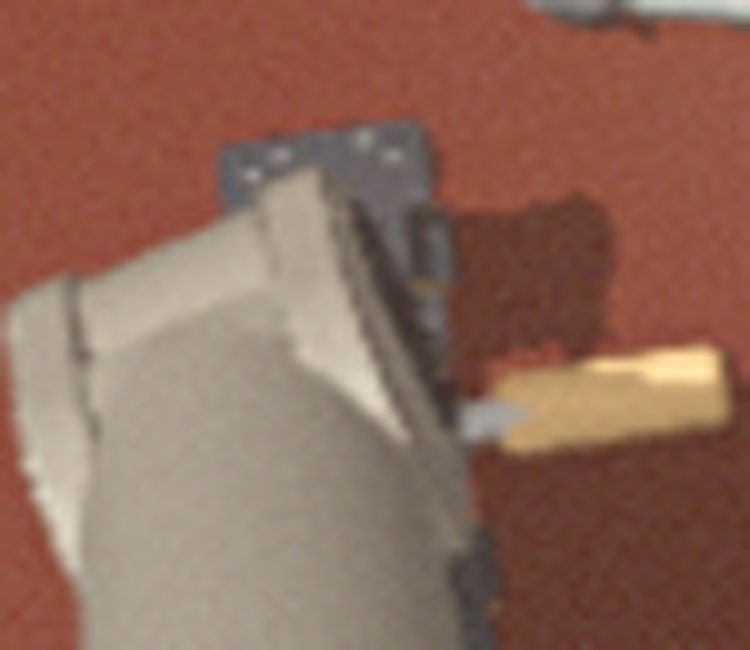

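Emit:
move_arm --targets '[{"tx": 0,"ty": 0,"tz": 0.3,"spin": 0,"fingers": 1},{"tx": 0,"ty": 0,"tz": 0.3,"spin": 0,"fingers": 1},{"tx": 0,"ty": 0,"tz": 0,"spin": 0,"fingers": 1}]'

```text
time: 8.65
tcp_pos: [0.4427, 0.2594, -0.0129]
eef_rot: [0.657, 0.754, -0.0, -0.0]
contact_force: [-0.3, 0.3, 0.5]
width: 0.999
```

Emit:
move_arm --targets '[{"tx": 0,"ty": 0,"tz": 0.2,"spin": 0,"fingers": 1},{"tx": 0,"ty": 0,"tz": 0,"spin": 0,"fingers": 1}]'

```text
time: 8.85
tcp_pos: [0.4429, 0.2595, -0.0146]
eef_rot: [0.657, 0.754, -0.0, -0.0]
contact_force: [-0.2, 0.3, -0.5]
width: 0.997
```

```bash
python3 -c "
from h import *
z=snap('scene','sc5');crop(z,245,115,55,55,12,'pics/k3.png')
"
```

```text
(no output)
```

View pics/k3.png

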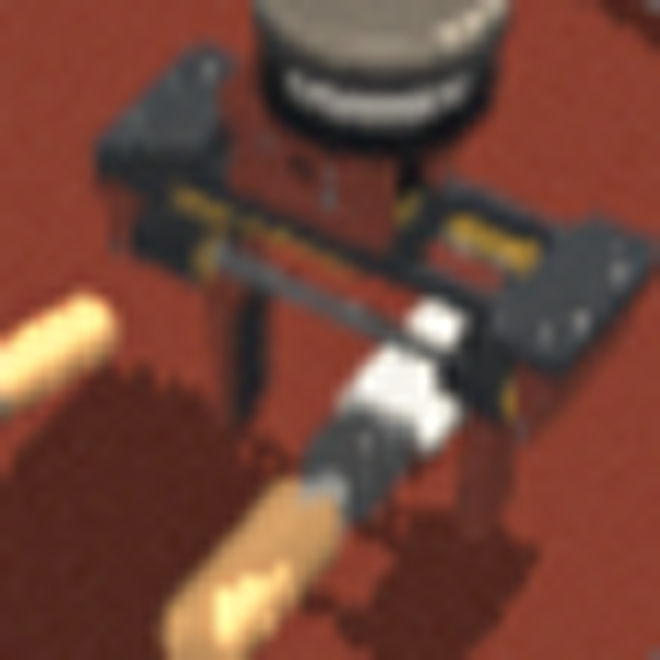

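Emit:
move_arm --targets '[{"tx": 0,"ty": 0,"tz": 0.15,"spin": 0,"fingers": 1},{"tx": 0,"ty": 0,"tz": 0,"spin": 0,"fingers": 1}]'

```text
time: 9.1
tcp_pos: [0.4429, 0.2596, -0.016]
eef_rot: [0.657, 0.754, -0.0, -0.0]
contact_force: [-0.8, -0.2, 0.3]
width: 0.998
```

Emit:
move_arm --targets '[{"tx": 0,"ty": 0,"tz": 0.15,"spin": 0,"fingers": 1},{"tx": 0,"ty": 0,"tz": 0,"spin": 0,"fingers": 1}]'

```text
time: 9.3
tcp_pos: [0.4429, 0.2595, -0.0176]
eef_rot: [0.657, 0.754, -0.0, -0.0]
contact_force: [-0.1, 0.4, -0.5]
width: 0.998
```

Emit:
move_arm --targets '[{"tx": 0,"ty": 0,"tz": 0.1,"spin": 0,"fingers": 1},{"tx": 0,"ty": 0,"tz": 0,"spin": 0,"fingers": 1}]'

```text
time: 9.5
tcp_pos: [0.4429, 0.2596, -0.0185]
eef_rot: [0.657, 0.754, -0.0, -0.0]
contact_force: [0.1, -0.1, -0.8]
width: 0.995
```

Emit:
move_arm --grip_force 25 --targets '[{"tx": 0,"ty": 0,"tz": 0,"spin": 0,"fingers": -1},{"tx": 0,"ty": 0,"tz": 0,"spin": 0,"fingers": -1},{"tx": 0,"ty": 0,"tz": 0,"spin": 0,"fingers": -1},{"tx": 0,"ty": 0,"tz": 0,"spin": 0,"fingers": -1},{"tx": 0,"ty": 0,"tz": 0,"spin": 0,"fingers": -1},{"tx": 0,"ty": 0,"tz": 0,"spin": 0,"fingers": -1},{"tx": 0,"ty": 0,"tz": 0,"spin": 0,"fingers": -1},{"tx": 0,"ty": 0,"tz": 0,"spin": 0,"fingers": -1},{"tx": 0,"ty": 0,"tz": 0,"spin": 0,"fingers": -1},{"tx": 0,"ty": 0,"tz": 0,"spin": 0,"fingers": -1}]'

```text
time: 10.5
tcp_pos: [0.4428, 0.2595, -0.0185]
eef_rot: [0.657, 0.754, -0.0, -0.0]
contact_force: [-1.1, 0.7, 0.5]
width: 0.293
```

Emit:
move_arm --targets '[{"tx": 0,"ty": 0,"tz": 0,"spin": 0,"fingers": -1},{"tx": 0,"ty": 0,"tz": 0,"spin": 0,"fingers": -1}]'

```text
time: 10.7
tcp_pos: [0.4428, 0.2595, -0.0185]
eef_rot: [0.657, 0.754, -0.0, -0.0]
contact_force: [-0.1, -0.5, 0.6]
width: 0.291
```

Emit:
move_arm --targets '[{"tx": 0,"ty": 0,"tz": -0.5,"spin": 0,"fingers": -1},{"tx": 0,"ty": 0,"tz": -1.5,"spin": 0,"fingers": -1},{"tx": 0,"ty": 0,"tz": -3,"spin": 0,"fingers": -1},{"tx": 0,"ty": 0,"tz": -3,"spin": 0,"fingers": -1},{"tx": 0,"ty": 0,"tz": -3,"spin": 0,"fingers": -1},{"tx": 0,"ty": 0,"tz": -2,"spin": 0,"fingers": -1},{"tx": 0,"ty": 0,"tz": -1,"spin": 0,"fingers": -1},{"tx": 0,"ty": 0,"tz": 0,"spin": 0,"fingers": -1}]'

```text
time: 11.5
tcp_pos: [0.4435, 0.2599, 0.1225]
eef_rot: [0.657, 0.753, 0.001, 0.0]
contact_force: [-0.2, 0.2, -4.7]
width: 0.29
```

```bash
python3 -c "
from h import *
p=f2w(cr2f([-8,0,0]));print(p)
goto(p[0],p[1],.115,-5.1)
z=snap('scene','sc6');crop(z,230,70,90,90,7,'pics/l2.png')
"
```

```text
[0.62060375 0.09355973 0.07214263]
t 11.5 tcp [0.4435 0.2599 0.1225] jaw 7.79 F [-0.2  0.2 -4.7] w 0.29 q7 -0.36
shift cm [-18.88  15.29   0.75]
spin 0.225
```

View pics/l2.png

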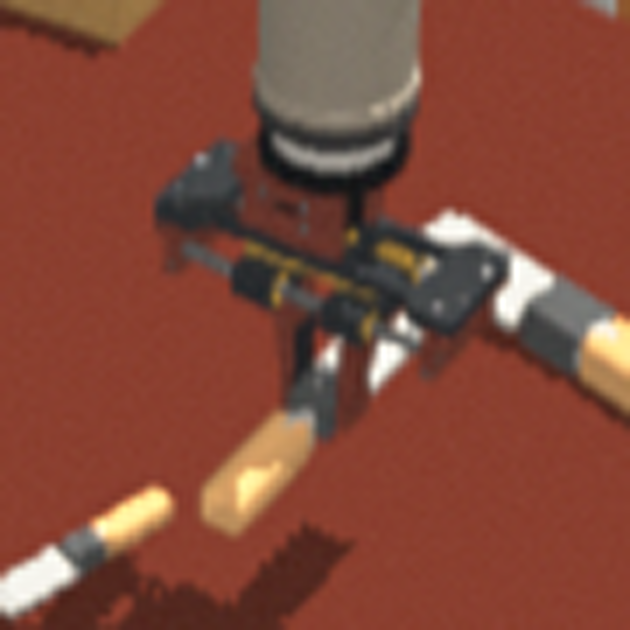

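Emit:
move_arm --targets '[{"tx": -2.7,"ty": 2.2,"tz": 0,"spin": 0,"fingers": -1},{"tx": -2.7,"ty": 2.2,"tz": 0,"spin": 0,"fingers": -1},{"tx": -2.7,"ty": 2.2,"tz": 0,"spin": 0,"fingers": -1},{"tx": -2.7,"ty": 2.2,"tz": 0,"spin": 0,"fingers": -1},{"tx": -2.7,"ty": 2.2,"tz": 0,"spin": 0,"fingers": -1},{"tx": -2.7,"ty": 2.2,"tz": 0,"spin": 0,"fingers": -1},{"tx": -2.7,"ty": 2.1,"tz": 0,"spin": 0,"fingers": -1},{"tx": 0,"ty": 0,"tz": 0,"spin": 0.115,"fingers": -1},{"tx": 0,"ty": 0,"tz": 0,"spin": 0.11,"fingers": -1},{"tx": 0,"ty": 0,"tz": 0,"spin": 0,"fingers": -1}]'

```text
time: 12.55
tcp_pos: [0.619, 0.0926, 0.1192]
eef_rot: [0.738, 0.674, -0.002, -0.001]
contact_force: [-0.6, -0.3, -4.3]
width: 0.294
```

```bash
python3 -c "
from h import *
p=f2w(cr2f([-8,0,0]))
goto(p[0],p[1],.075,-5.1)
z=snap('scene','sc7');crop(z,230,130,100,100,7,'pics/m2.png')
z=snap('top','top7');crop(z,190,150,90,70,8,'pics/m1.png')
"
```

```text
t 12.55 tcp [0.619  0.0926 0.1192] jaw -5.18 F [-0.6 -0.3 -4.3] w 0.294 q7 -0.1
shift cm [0.12 0.16 4.42]
spin -0.001
```

View pics/m2.png

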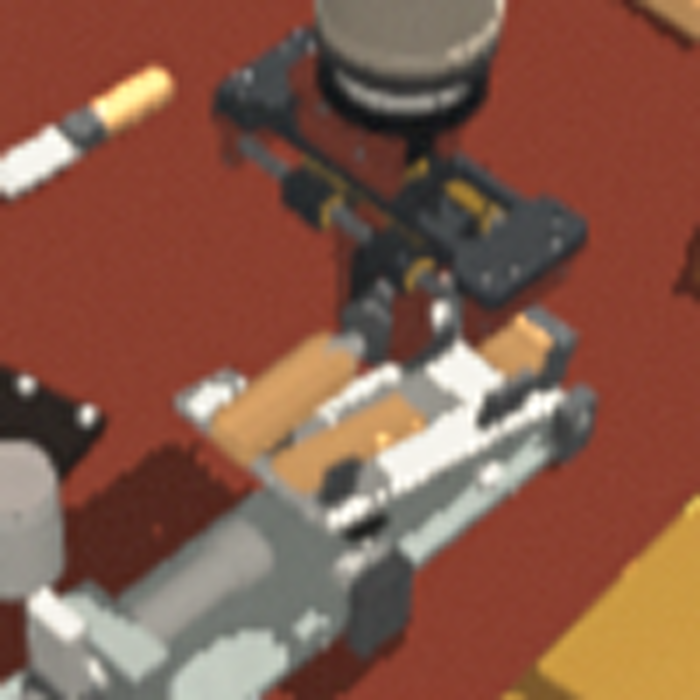

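View pics/m1.png

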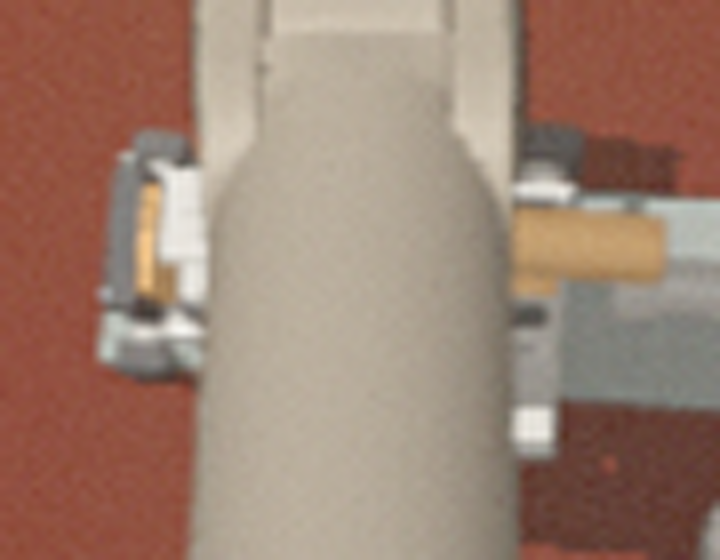

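```bash
python3 -c "
from h import *
z=np.load('top7.npz')
a=onz(z,190+664/8-.5,150+248/8-.5,.1617);b=onz(z,190+520/8-.5,150+242/8-.5,.1617)
print(w2f(a),w2f(b)); print(w2f(np.array([.619,.0926,0])), cr2f([-8,0,0]))
e=onz(z,190+163/8-.5,150+213/8-.5,.1527);print(w2f(e))
"
```

```text
[-15.73772358   1.50656451 161.7       ] [ 39.68544223   3.51561535 161.7       ]
[87.8132314   1.51208169  0.        ] [88.91172606  0.         72.14263179]
[178.46529783   1.63048281 152.7       ]
```

Emit:
move_arm --targets '[{"tx": 0.12,"ty": 0.15,"tz": 1,"spin": 0,"fingers": -1},{"tx": 0,"ty": 0,"tz": 1.5,"spin": 0,"fingers": -1},{"tx": 0,"ty": 0,"tz": 1,"spin": 0,"fingers": -1},{"tx": 0,"ty": 0,"tz": 0.5,"spin": 0,"fingers": -1},{"tx": 0,"ty": 0,"tz": 0,"spin": 0,"fingers": -1}]'

```text
time: 13.15
tcp_pos: [0.6209, 0.094, 0.0802]
eef_rot: [0.738, 0.675, -0.001, -0.001]
contact_force: [-0.4, 0.4, -3.5]
width: 0.292
```

Emit:
move_arm --grip_force 15 --targets '[{"tx": 0,"ty": 0,"tz": 0.3,"spin": 0,"fingers": -1},{"tx": 0,"ty": 0,"tz": 0.3,"spin": 0,"fingers": -1},{"tx": 0,"ty": 0,"tz": 0.3,"spin": 0,"fingers": -1},{"tx": 0,"ty": 0,"tz": 0.3,"spin": 0,"fingers": -1}]'

```text
time: 13.55
tcp_pos: [0.6222, 0.0944, 0.0697]
eef_rot: [0.738, 0.675, 0.0, 0.0]
contact_force: [0.3, 0.9, -1.5]
width: 0.294
```

Emit:
move_arm --targets '[{"tx": 0,"ty": 0,"tz": 0.3,"spin": 0,"fingers": -1},{"tx": 0,"ty": 0,"tz": 0.3,"spin": 0,"fingers": -1},{"tx": 0,"ty": 0,"tz": 0.3,"spin": 0,"fingers": -1},{"tx": 0,"ty": 0,"tz": 0,"spin": 0,"fingers": -1}]'

```text
time: 13.95
tcp_pos: [0.6217, 0.0942, 0.0601]
eef_rot: [0.738, 0.675, -0.0, -0.0]
contact_force: [0.7, 0.4, -3.0]
width: 0.296
```

```bash
python3 -c "
from h import *
z=snap('scene','sc8');crop(z,230,130,100,100,7,'pics/n2.png')
"
```

```text
(no output)
```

View pics/n2.png

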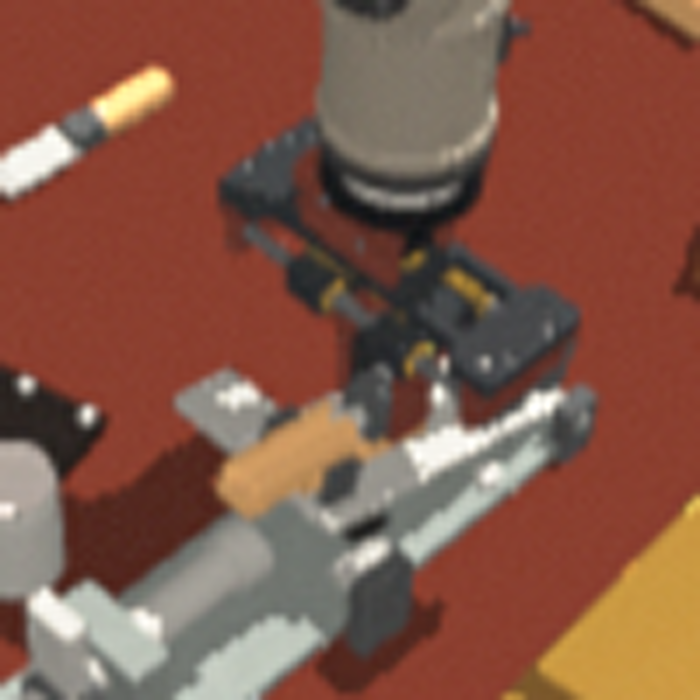

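Emit:
move_arm --targets '[{"tx": 0,"ty": 0,"tz": 0.2,"spin": 0,"fingers": -1},{"tx": 0,"ty": 0,"tz": 0.2,"spin": 0,"fingers": -1},{"tx": 0,"ty": 0,"tz": 0,"spin": 0,"fingers": -1}]'

```text
time: 14.3
tcp_pos: [0.6217, 0.0941, 0.0563]
eef_rot: [0.738, 0.675, -0.0, -0.0]
contact_force: [0.4, 0.8, -3.4]
width: 0.297
```

Emit:
move_arm --targets '[{"tx": 0,"ty": 0,"tz": 0.2,"spin": 0,"fingers": -1},{"tx": 0,"ty": 0,"tz": 0,"spin": 0,"fingers": -1}]'

```text
time: 14.5
tcp_pos: [0.6217, 0.0941, 0.0544]
eef_rot: [0.738, 0.675, -0.0, -0.0]
contact_force: [0.2, 1.6, -3.1]
width: 0.296
```

Emit:
move_arm --targets '[{"tx": 0,"ty": 0,"tz": 0.15,"spin": 0,"fingers": -1},{"tx": 0.2,"ty": 0,"tz": 0.06,"spin": 0,"fingers": -1},{"tx": 0.2,"ty": 0,"tz": 0.06,"spin": 0,"fingers": -1},{"tx": 0.2,"ty": 0,"tz": 0.06,"spin": 0,"fingers": -1},{"tx": 0,"ty": 0,"tz": 0,"spin": 0,"fingers": -1}]'

```text
time: 15.0
tcp_pos: [0.624, 0.0996, 0.0527]
eef_rot: [0.738, 0.675, 0.001, 0.001]
contact_force: [-0.7, -0.8, 5.5]
width: 0.297
```

```bash
python3 -c "
from h import *
z=snap('scene','sc9');crop(z,230,130,100,100,7,'pics/n3.png')
"
```

```text
(no output)
```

View pics/n3.png

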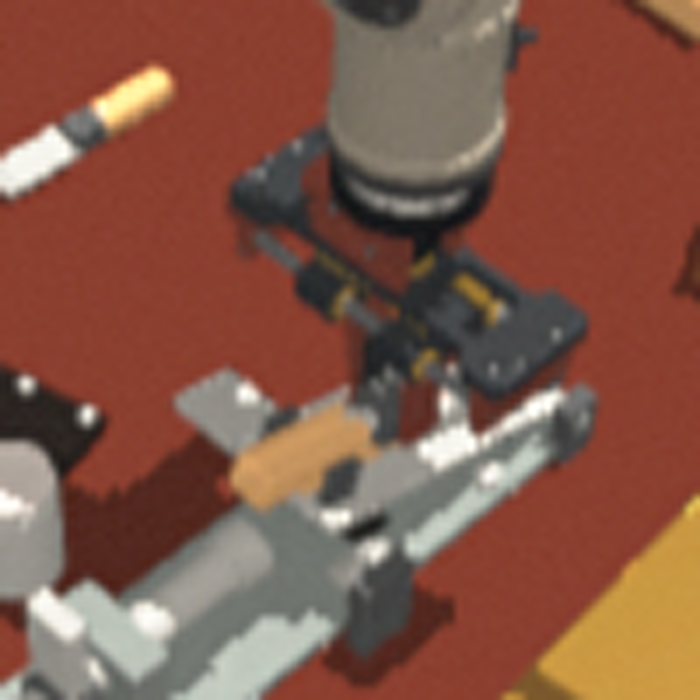

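Emit:
move_arm --targets '[{"tx": 0.2,"ty": 0,"tz": 0.03,"spin": 0,"fingers": -1},{"tx": 0.2,"ty": 0,"tz": 0.03,"spin": 0,"fingers": -1},{"tx": 0,"ty": 0,"tz": 0,"spin": 0,"fingers": -1}]'

```text
time: 15.35
tcp_pos: [0.6238, 0.1042, 0.0514]
eef_rot: [0.738, 0.675, 0.001, 0.001]
contact_force: [0.6, -1.4, 5.4]
width: 0.294
```

Emit:
move_arm --targets '[{"tx": 0.2,"ty": 0,"tz": 0.05,"spin": 0,"fingers": -1},{"tx": 0,"ty": 0,"tz": 0,"spin": 0,"fingers": -1}]'

```text
time: 15.55
tcp_pos: [0.6238, 0.1046, 0.0513]
eef_rot: [0.738, 0.675, 0.0, 0.001]
contact_force: [-0.6, -3.3, 9.2]
width: 0.293
```

Emit:
move_arm --targets '[{"tx": 0.2,"ty": 0,"tz": 0.05,"spin": 0,"fingers": -1},{"tx": 0,"ty": 0,"tz": 0,"spin": 0,"fingers": -1}]'

```text
time: 15.75
tcp_pos: [0.6239, 0.1047, 0.0512]
eef_rot: [0.739, 0.674, -0.0, 0.001]
contact_force: [-3.4, -7.0, 13.5]
width: 0.296
```

Emit:
move_arm --targets '[{"tx": 0.2,"ty": 0,"tz": 0.05,"spin": 0,"fingers": -1},{"tx": 0,"ty": 0,"tz": 0,"spin": 0,"fingers": -1}]'

```text
time: 15.95
tcp_pos: [0.6239, 0.1055, 0.0508]
eef_rot: [0.739, 0.674, -0.001, 0.002]
contact_force: [-3.1, -9.8, 14.8]
width: 0.29
```

Emit:
move_arm --targets '[{"tx": 0,"ty": 0,"tz": 0,"spin": 0,"fingers": 1},{"tx": 0,"ty": 0,"tz": 0,"spin": 0,"fingers": 1},{"tx": 0,"ty": 0,"tz": 0,"spin": 0,"fingers": 1},{"tx": 0,"ty": 0,"tz": 0,"spin": 0,"fingers": 1},{"tx": 0,"ty": 0,"tz": 0,"spin": 0,"fingers": 1},{"tx": 0,"ty": 0,"tz": -1,"spin": 0,"fingers": 1},{"tx": 0,"ty": 0,"tz": -2,"spin": 0,"fingers": 1},{"tx": 0,"ty": 0,"tz": -3,"spin": 0,"fingers": 1},{"tx": 0,"ty": 0,"tz": -3,"spin": 0,"fingers": 1},{"tx": 0,"ty": 0,"tz": -3,"spin": 0,"fingers": 1}]'

```text
time: 16.95
tcp_pos: [0.6232, 0.1101, 0.1711]
eef_rot: [0.738, 0.675, 0.0, 0.0]
contact_force: [0.3, 0.6, -0.7]
width: 1.001
```

```bash
python3 -c "
from h import *
goto(*f2w([-125,0,100])[:2],.150,84.9)
z=snap('scene','sc10');crop(z,240,150,80,70,8,'pics/o2.png')
z=snap('top','top10');crop(z,190,150,100,70,8,'pics/o1.png')
"
```

```text
t 16.95 tcp [0.6232 0.1101 0.1711] jaw -5.11 F [ 0.3  0.6 -0.7] w 1.001 q7 -0.15
shift cm [-23.06  -0.11   2.1 ]
spin 1.571
```

View pics/o2.png

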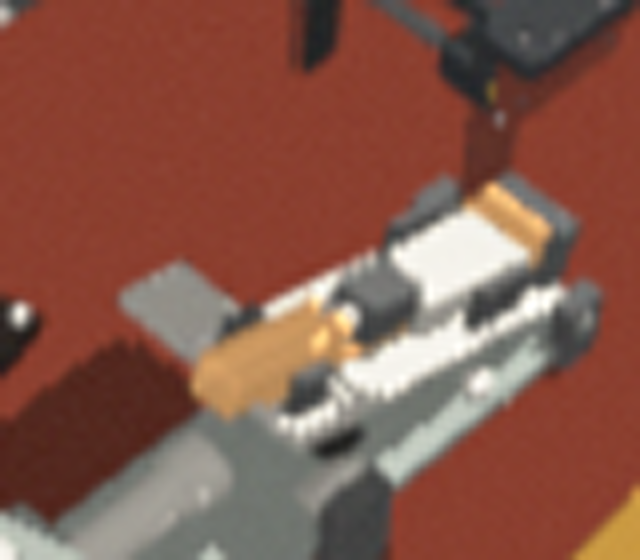

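View pics/o1.png

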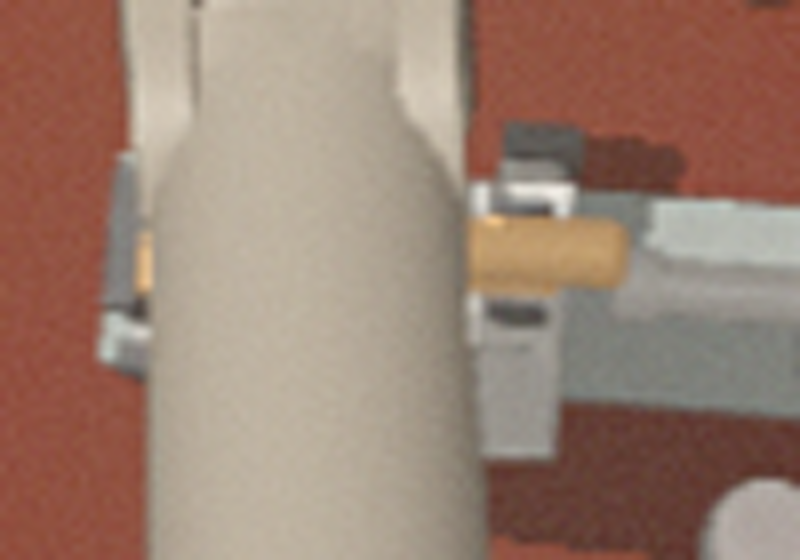

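Emit:
move_arm --targets '[{"tx": -3.9,"ty": 0,"tz": 0,"spin": 0,"fingers": 1},{"tx": -3.9,"ty": 0,"tz": 0,"spin": 0,"fingers": 1},{"tx": -3.9,"ty": 0,"tz": 0,"spin": 0,"fingers": 1},{"tx": -3.9,"ty": 0,"tz": 0,"spin": 0,"fingers": 1},{"tx": -3.9,"ty": 0,"tz": 0,"spin": 0,"fingers": 1},{"tx": -3.5,"ty": 0,"tz": 0,"spin": 0,"fingers": 1},{"tx": 0,"ty": 0,"tz": 0,"spin": 0.14,"fingers": 1},{"tx": 0,"ty": 0,"tz": 0,"spin": 0.14,"fingers": 1},{"tx": 0,"ty": 0,"tz": 0,"spin": 0.14,"fingers": 1},{"tx": 0,"ty": 0,"tz": 0,"spin": 0.14,"fingers": 1}]'

```text
time: 18.05
tcp_pos: [0.6025, -0.1189, 0.169]
eef_rot: [0.897, 0.442, -0.0, -0.0]
contact_force: [1.0, -0.1, -0.7]
width: 1.001
```

Emit:
move_arm --targets '[{"tx": 0,"ty": 0,"tz": 0,"spin": 0.14,"fingers": 1},{"tx": 0,"ty": 0,"tz": 0,"spin": 0.14,"fingers": 1},{"tx": 0,"ty": 0,"tz": 0,"spin": 0.14,"fingers": 1},{"tx": 0,"ty": 0,"tz": 0,"spin": 0.14,"fingers": 1},{"tx": 0,"ty": 0,"tz": 0,"spin": 0.14,"fingers": 1},{"tx": 0,"ty": 0,"tz": 0,"spin": 0.14,"fingers": 1},{"tx": 0,"ty": 0,"tz": 0,"spin": 0.14,"fingers": 1},{"tx": 0,"ty": 0,"tz": 0,"spin": 0.03,"fingers": 1},{"tx": 0,"ty": 0,"tz": 0,"spin": 0,"fingers": 1}]'

```text
time: 18.95
tcp_pos: [0.6026, -0.1188, 0.1689]
eef_rot: [0.999, -0.043, -0.0, 0.0]
contact_force: [-0.4, 0.6, -0.0]
width: 1.003
```

```bash
python3 -c "
from h import *
goto(*f2w([-125,0,100])[:2],.0655,84.9)
z=snap('scene','sc11');crop(z,190,150,120,110,6,'pics/p2.png')
z=snap('top','top11');crop(z,190,150,160,70,5,'pics/p1.png')
"
```

```text
t 18.95 tcp [ 0.6026 -0.1188  0.1689] jaw -94.91 F [-0.4  0.6 -0. ] w 1.003 q7 -1.11
shift cm [-0.09  0.08 10.34]
spin 0.003
```

View pics/p2.png

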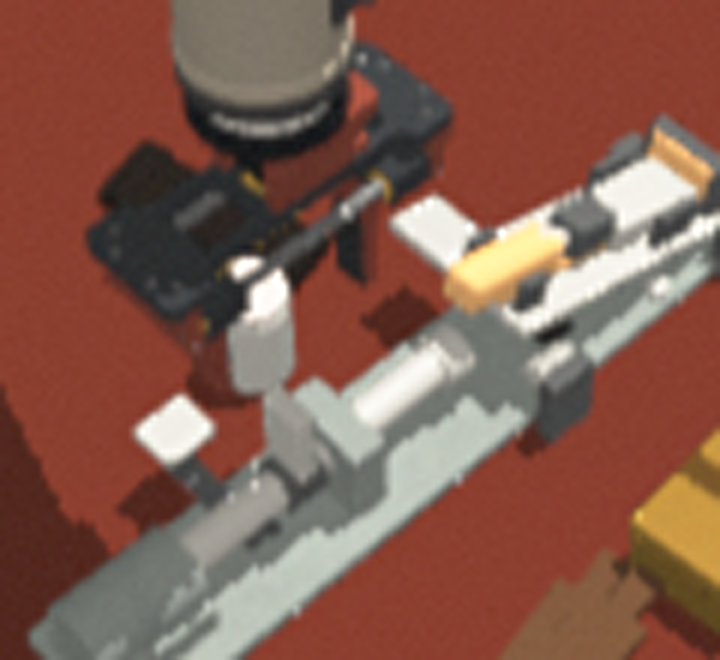

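View pics/p1.png

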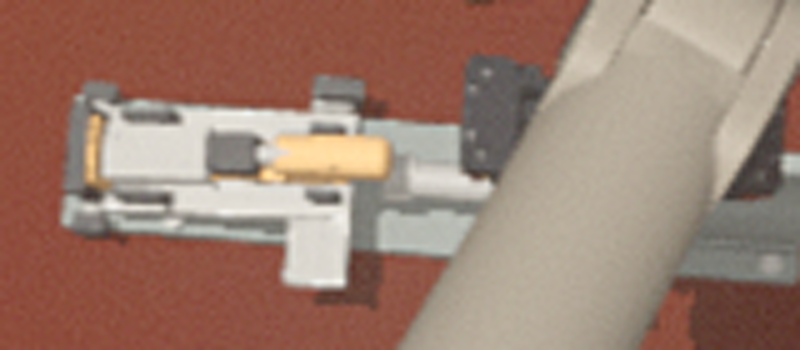

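```bash
python3 -c "
from h import *
z=np.load('sc11.npz')
for x in (-75,-175):
  for h in (169,189,192): print(x,h,(proj(z,f2w([x,0,h]))-[190,150])*6)
"
```

```text
-75 169 [350.09794209 296.13943291]
-75 189 [349.16877018 272.95269539]
-75 192 [349.02725779 269.42136764]
-175 169 [204.91762116 404.85793797]
-175 189 [201.94978469 382.30255183]
-175 192 [201.49752842 378.86543019]
```

Emit:
move_arm --targets '[{"tx": -0.1,"ty": 0.1,"tz": 2,"spin": 0,"fingers": 1},{"tx": 0,"ty": 0,"tz": 3,"spin": 0,"fingers": 1},{"tx": 0,"ty": 0,"tz": 3,"spin": 0,"fingers": 1},{"tx": 0,"ty": 0,"tz": 1.7,"spin": 0,"fingers": 1},{"tx": 0,"ty": 0,"tz": 0.6,"spin": 0,"fingers": 0},{"tx": 0,"ty": 0,"tz": 0,"spin": 0,"fingers": -1},{"tx": 0,"ty": 0,"tz": 0,"spin": 0,"fingers": -1},{"tx": 0,"ty": 0,"tz": 0,"spin": 0,"fingers": -1},{"tx": 0,"ty": 0,"tz": 0,"spin": 0,"fingers": -1},{"tx": 0,"ty": 0,"tz": 0,"spin": 0,"fingers": -1}]'

```text
time: 20.05
tcp_pos: [0.6021, -0.1199, 0.0667]
eef_rot: [0.999, -0.044, 0.0, -0.0]
contact_force: [0.3, -0.2, -0.6]
width: 0.496
```

Emit:
move_arm --grip_force 30 --targets '[{"tx": 0,"ty": 0,"tz": 0,"spin": 0,"fingers": -1},{"tx": 0,"ty": 0,"tz": 0,"spin": 0,"fingers": -1},{"tx": 0,"ty": 0,"tz": 0,"spin": 0,"fingers": -1},{"tx": 0,"ty": 0,"tz": 0,"spin": 0,"fingers": -1},{"tx": 0,"ty": 0,"tz": 0,"spin": 0,"fingers": -1},{"tx": 0,"ty": 0,"tz": 0,"spin": 0,"fingers": -1},{"tx": 0,"ty": 0,"tz": 0,"spin": 0,"fingers": -1}]'

```text
time: 20.75
tcp_pos: [0.6016, -0.1206, 0.0661]
eef_rot: [0.999, -0.044, 0.0, 0.0]
contact_force: [0.8, -4.2, -1.6]
width: 0.156
```

Emit:
move_arm --targets '[{"tx": 0,"ty": 0.6,"tz": 0,"spin": 0,"fingers": -1},{"tx": 0,"ty": 0.6,"tz": 0,"spin": 0,"fingers": -1},{"tx": 0,"ty": 0.6,"tz": 0,"spin": 0,"fingers": -1},{"tx": 0,"ty": 0.6,"tz": 0,"spin": 0,"fingers": -1},{"tx": 0,"ty": 0.6,"tz": 0,"spin": 0,"fingers": -1},{"tx": 0,"ty": 0.6,"tz": 0,"spin": 0,"fingers": -1},{"tx": 0,"ty": 0.4,"tz": 0,"spin": 0,"fingers": -1},{"tx": 0,"ty": 0,"tz": 0,"spin": 0,"fingers": -1}]'

```text
time: 21.55
tcp_pos: [0.5987, -0.1517, 0.0659]
eef_rot: [0.999, -0.041, -0.001, -0.006]
contact_force: [-3.7, 16.9, 10.2]
width: 0.157
```

```bash
python3 -c "
from h import *
from plant import bot
s=bot.read_state();print(w2f(s['tcp_pos']),s['contact_force'],s['width'])"
```

```text
[-1.57352220e+02  8.47802794e-03  6.59405784e+01] [-3.71610559 16.91535106 10.1642659 ] 0.1572855736975114
```

Emit:
move_arm --targets '[{"tx": 0,"ty": 0.6,"tz": 0,"spin": 0,"fingers": -1},{"tx": 0,"ty": 0.6,"tz": 0,"spin": 0,"fingers": -1},{"tx": 0,"ty": 0,"tz": 0,"spin": 0,"fingers": -1}]'

```text
time: 21.85
tcp_pos: [0.5976, -0.1635, 0.0659]
eef_rot: [0.999, -0.041, -0.001, -0.006]
contact_force: [-2.7, 17.3, 10.0]
width: 0.163
```

```bash
python3 -c "
from h import *
from plant import bot
s=bot.read_state();print(w2f(s['tcp_pos']),s['contact_force'],s['width'])"
```

```text
[-1.69131217e+02  4.71066769e-02  6.59307675e+01] [-2.66296552 17.2804645   9.95211357] 0.16252469057157945
```

Emit:
move_arm --targets '[{"tx": 0,"ty": 0.3,"tz": 0,"spin": 0,"fingers": -1},{"tx": 0,"ty": 0.3,"tz": 0,"spin": 0,"fingers": -1},{"tx": 0,"ty": 0,"tz": 0,"spin": 0,"fingers": -1}]'

```text
time: 22.15
tcp_pos: [0.5971, -0.169, 0.0659]
eef_rot: [0.999, -0.041, -0.001, -0.006]
contact_force: [-3.4, 18.2, 11.3]
width: 0.156
```

```bash
python3 -c "
from h import *
from plant import bot
s=bot.read_state();print(w2f(s['tcp_pos']),s['contact_force'],s['width'])
z=snap('scene','sc12');crop(z,190,170,100,100,7,'pics/q2.png')"
```

```text
[-1.74646111e+02  5.02484155e-02  6.59154110e+01] [-3.43785796 18.19868844 11.34263814] 0.15623779090545248
```

View pics/q2.png

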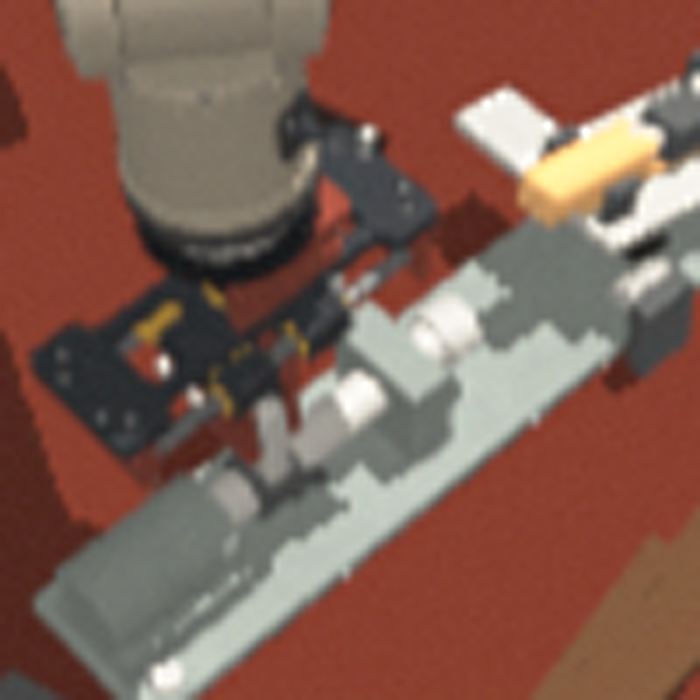

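Emit:
move_arm --targets '[{"tx": 0,"ty": -0.4,"tz": 0,"spin": 0,"fingers": -1},{"tx": 0,"ty": -0.4,"tz": 0,"spin": 0,"fingers": -1},{"tx": 0,"ty": 0,"tz": 0,"spin": 0,"fingers": -1},{"tx": 0,"ty": 0,"tz": 0,"spin": 0,"fingers": -1}]'

```text
time: 22.6
tcp_pos: [0.5975, -0.1651, 0.0659]
eef_rot: [0.999, -0.043, -0.001, -0.003]
contact_force: [-1.6, 9.9, 5.3]
width: 0.155
```

```bash
python3 -c "
from h import *
from plant import bot
s=bot.read_state();print(w2f(s['tcp_pos']),s['contact_force'],s['width'])"
```

```text
[-1.70822015e+02 -1.72001133e-02  6.59059944e+01] [-1.59448859  9.90667153  5.28200637] 0.1548685972546504
```

Emit:
move_arm --targets '[{"tx": 0,"ty": -0.3,"tz": 0,"spin": 0,"fingers": -1},{"tx": 0,"ty": -0.2,"tz": 0,"spin": 0,"fingers": -1},{"tx": 0,"ty": 0,"tz": 0,"spin": 0,"fingers": -1}]'

```text
time: 22.9
tcp_pos: [0.5976, -0.1652, 0.066]
eef_rot: [0.999, -0.044, -0.0, 0.0]
contact_force: [0.6, -1.2, -2.0]
width: 0.155
```

```bash
python3 -c "
from h import *
from plant import bot
s=bot.read_state();print(w2f(s['tcp_pos']),s['contact_force'],s['width'])"
```

```text
[-1.70858422e+02 -5.74944763e-02  6.60210529e+01] [ 0.59945049 -1.24479972 -1.9963138 ] 0.1547075924737875
```

Emit:
move_arm --targets '[{"tx": 0,"ty": 0,"tz": 0,"spin": 0,"fingers": 0.5},{"tx": 0,"ty": 0,"tz": 0,"spin": 0,"fingers": 0.5},{"tx": 0,"ty": 0,"tz": 0,"spin": 0,"fingers": 0.5},{"tx": 0,"ty": 0,"tz": 0,"spin": 0,"fingers": 0.5},{"tx": 0,"ty": 0,"tz": 0,"spin": 0,"fingers": 0.5},{"tx": 0,"ty": 0,"tz": -2,"spin": 0,"fingers": 0.5},{"tx": 0,"ty": 0,"tz": -3,"spin": 0,"fingers": 0.5},{"tx": 0,"ty": 0,"tz": -3,"spin": 0,"fingers": 0.5},{"tx": 0,"ty": 0,"tz": 0,"spin": 0,"fingers": -1}]'

```text
time: 23.8
tcp_pos: [0.6, -0.1661, 0.1501]
eef_rot: [0.999, -0.044, 0.003, 0.0]
contact_force: [0.3, -0.1, 0.1]
width: 0.69
```

```bash
python3 -c "
from h import *
z=np.load('top10.npz')
# ear corners in o1-like original a1
z0=np.load('top0.npz')
for (x,y) in [(480,335),(595,335),(592,472),(468,468)]:
  print(w2f(onz(z0,200+x/10-.5,160+y/10-.5,.077)).round(1))
goto(*f2w([36,57,0])[:2],.11,84.9)
z=snap('scene','sc13');crop(z,190,150,120,110,6,'pics/r2.png')
"
```

```text
[59.5 35.7 77. ]
[22.2 32.8 77. ]
[19.8 77.5 77. ]
[59.9 79.3 77. ]
t 23.8 tcp [ 0.6    -0.1661  0.1501] jaw -95.08 F [ 0.3 -0.1  0.1] w 0.69 q7 -1.02
shift cm [ -5.97 -20.76   3.95]
spin 0.0
```

View pics/r2.png

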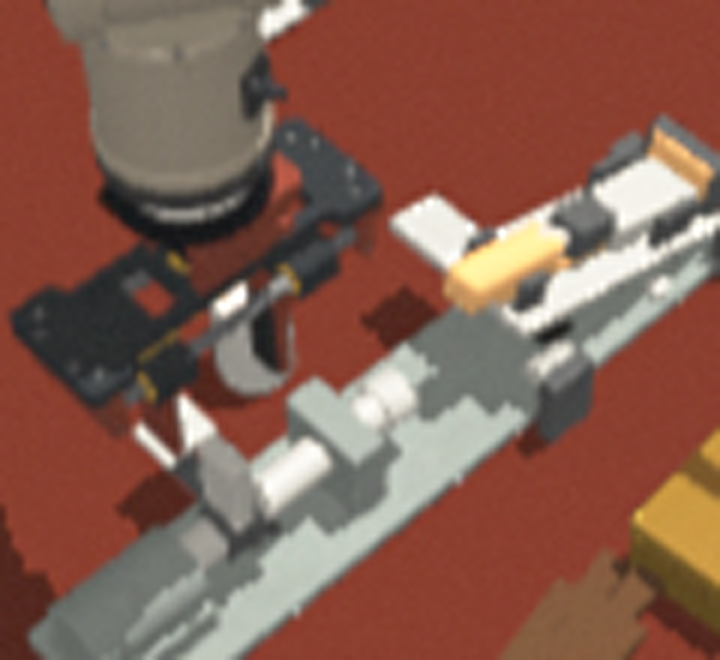

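Emit:
move_arm --targets '[{"tx": -1,"ty": -3.46,"tz": 0,"spin": 0,"fingers": -1},{"tx": -1,"ty": -3.46,"tz": 0,"spin": 0,"fingers": -1},{"tx": -1,"ty": -3.46,"tz": 0,"spin": 0,"fingers": -1},{"tx": -1,"ty": -3.46,"tz": 0,"spin": 0,"fingers": -1},{"tx": -1,"ty": -3.46,"tz": 0,"spin": 0,"fingers": -1},{"tx": -1,"ty": -3.46,"tz": 0,"spin": 0,"fingers": -1},{"tx": 0,"ty": 0,"tz": 0,"spin": 0,"fingers": -1},{"tx": 0,"ty": 0,"tz": 0,"spin": 0,"fingers": -1},{"tx": 0,"ty": 0,"tz": 0,"spin": 0,"fingers": -1}]'

```text
time: 24.75
tcp_pos: [0.556, 0.046, 0.1458]
eef_rot: [0.999, -0.045, -0.0, 0.0]
contact_force: [0.2, -0.4, 0.2]
width: 0.006
```

```bash
python3 -c "
from h import *
goto(*f2w([38,57,0])[:2],.065,84.9)
z=snap('scene','sc14');crop(z,210,130,110,100,6,'pics/u2.png')
"
```

```text
t 24.75 tcp [0.556  0.046  0.1458] jaw -95.14 F [ 0.2 -0.4  0.2] w 0.006 q7 -1.38
shift cm [ 0.31 -0.23  8.08]
spin -0.001
```

View pics/u2.png

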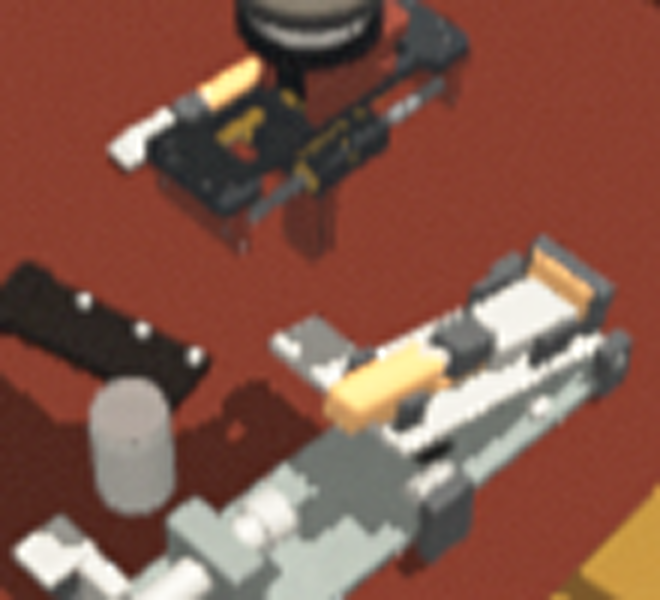

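Emit:
move_arm --targets '[{"tx": 0.3,"ty": -0.2,"tz": 3,"spin": 0,"fingers": -1},{"tx": 0,"ty": 0,"tz": 3,"spin": 0,"fingers": -1},{"tx": 0,"ty": 0,"tz": 2,"spin": 0,"fingers": -1},{"tx": 0,"ty": 0,"tz": 0.5,"spin": 0,"fingers": -1},{"tx": 0,"ty": 0,"tz": 0.5,"spin": 0,"fingers": -1},{"tx": 0,"ty": 0,"tz": 0,"spin": 0,"fingers": -1}]'

```text
time: 25.4
tcp_pos: [0.5599, 0.0479, 0.0569]
eef_rot: [0.999, -0.045, 0.0, 0.0]
contact_force: [0.0, -0.5, 0.3]
width: 0.006
```

Emit:
move_arm --targets '[{"tx": 0,"ty": 0.05,"tz": 0.5,"spin": 0,"fingers": -1},{"tx": 0,"ty": 0.05,"tz": 0.5,"spin": 0,"fingers": -1},{"tx": 0,"ty": 0.05,"tz": 0.5,"spin": 0,"fingers": -1}]'

```text
time: 25.7
tcp_pos: [0.5608, 0.0458, 0.043]
eef_rot: [0.999, -0.045, 0.002, 0.0]
contact_force: [-2.1, -4.0, 8.9]
width: 0.007
```

```bash
python3 -c "
from h import *
from plant import bot
s=bot.read_state();print(w2f(s['tcp_pos']),s['contact_force'],s['width'])
z=snap('scene','sc15');crop(z,210,130,110,100,6,'pics/u3.png')
"
```

```text
[36.02711469 55.3405877  42.95969904] [-2.14680132 -4.03414977  8.85550375] 0.006886225830514173
```

View pics/u3.png

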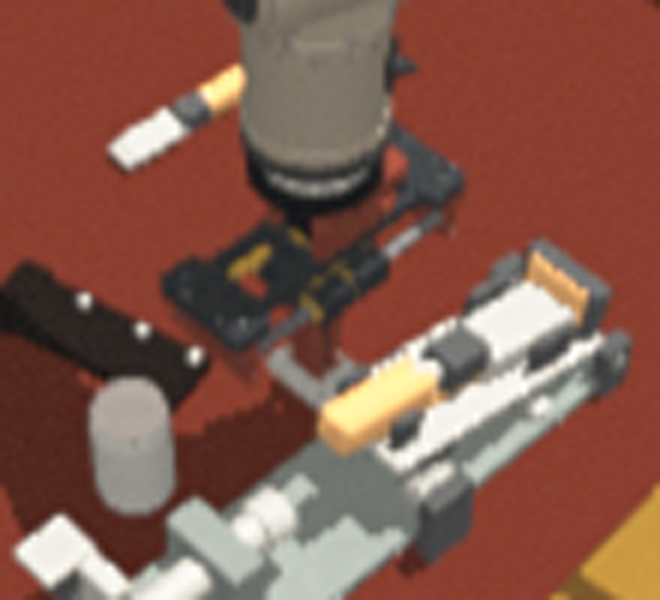

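Pushing in contact (about 9 N), and the cradle is coming down.

Emit:
move_arm --targets '[{"tx": 0,"ty": 0.07,"tz": 0.5,"spin": 0,"fingers": -1},{"tx": 0,"ty": 0.07,"tz": 0.5,"spin": 0,"fingers": -1},{"tx": 0,"ty": 0.05,"tz": 0.5,"spin": 0,"fingers": -1},{"tx": 0,"ty": 0.05,"tz": 0.5,"spin": 0,"fingers": -1},{"tx": 0,"ty": 0,"tz": 0,"spin": 0,"fingers": -1}]'

```text
time: 26.25
tcp_pos: [0.5606, 0.0426, 0.0231]
eef_rot: [0.999, -0.045, 0.002, 0.001]
contact_force: [-3.0, -4.4, 9.9]
width: 0.007
```

Emit:
move_arm --targets '[{"tx": 0,"ty": 0,"tz": 0.4,"spin": 0,"fingers": -1},{"tx": 0,"ty": 0,"tz": 0.4,"spin": 0,"fingers": -1},{"tx": 0,"ty": 0,"tz": 0,"spin": 0,"fingers": -1}]'

```text
time: 26.55
tcp_pos: [0.5607, 0.0421, 0.015]
eef_rot: [0.999, -0.045, 0.002, 0.001]
contact_force: [-1.5, -6.3, 8.9]
width: 0.005
```

```bash
python3 -c "
from h import *
from plant import bot
s=bot.read_state();print(w2f(s['tcp_pos']),s['contact_force'],s['width'])
z=snap('scene','sc16');crop(z,210,130,110,100,6,'pics/u4.png')
"
```

```text
[32.36185282 55.12934192 15.01190233] [-1.4662483  -6.3144644   8.91765088] 0.005312369244266814
```

View pics/u4.png

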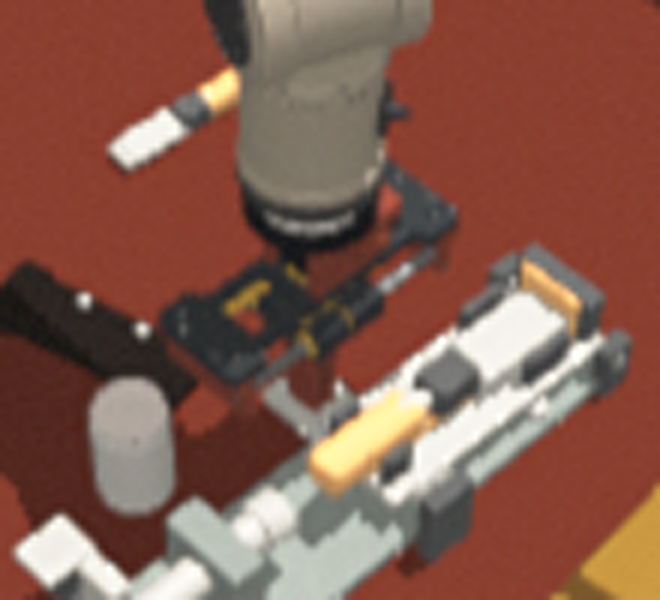

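Reported z is 15, so the true height is about 35. I'll go down in small steps to the catch.

Emit:
move_arm --targets '[{"tx": 0,"ty": 0,"tz": 0.2,"spin": 0,"fingers": -1},{"tx": 0,"ty": 0,"tz": 0.2,"spin": 0,"fingers": -1},{"tx": 0,"ty": 0,"tz": 0,"spin": 0,"fingers": -1}]'

```text
time: 26.9
tcp_pos: [0.5607, 0.042, 0.0112]
eef_rot: [0.999, -0.045, 0.002, 0.001]
contact_force: [-2.2, -5.7, 10.5]
width: 0.008
```

Emit:
move_arm --targets '[{"tx": 0,"ty": 0,"tz": 0.2,"spin": 0,"fingers": -1},{"tx": 0,"ty": 0,"tz": 0.1,"spin": 0,"fingers": -1},{"tx": 0,"ty": 0,"tz": 0,"spin": 0,"fingers": -1}]'

```text
time: 27.2
tcp_pos: [0.5609, 0.042, 0.0083]
eef_rot: [0.999, -0.045, 0.002, 0.001]
contact_force: [-3.3, -5.6, 10.1]
width: 0.003
```

Emit:
move_arm --targets '[{"tx": 0,"ty": 0,"tz": 0.2,"spin": 0,"fingers": -1},{"tx": 0,"ty": 0,"tz": 0.1,"spin": 0,"fingers": -1},{"tx": 0,"ty": 0,"tz": 0,"spin": 0,"fingers": -1}]'

```text
time: 27.5
tcp_pos: [0.5609, 0.042, 0.0062]
eef_rot: [0.999, -0.046, 0.002, 0.001]
contact_force: [-5.2, -4.8, 20.7]
width: 0.003
```

Emit:
move_arm --targets '[{"tx": 0,"ty": 0,"tz": 0.15,"spin": 0,"fingers": -1},{"tx": 0,"ty": 0,"tz": 0,"spin": 0,"fingers": -1}]'

```text
time: 27.7
tcp_pos: [0.561, 0.0419, 0.0059]
eef_rot: [0.999, -0.046, 0.002, -0.0]
contact_force: [-10.5, -5.1, 34.6]
width: 0.007
```

```bash
python3 -c "
from h import *
z=snap('scene','sc17');crop(z,250,150,70,70,9,'pics/u5.png')
"
```

```text
(no output)
```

View pics/u5.png

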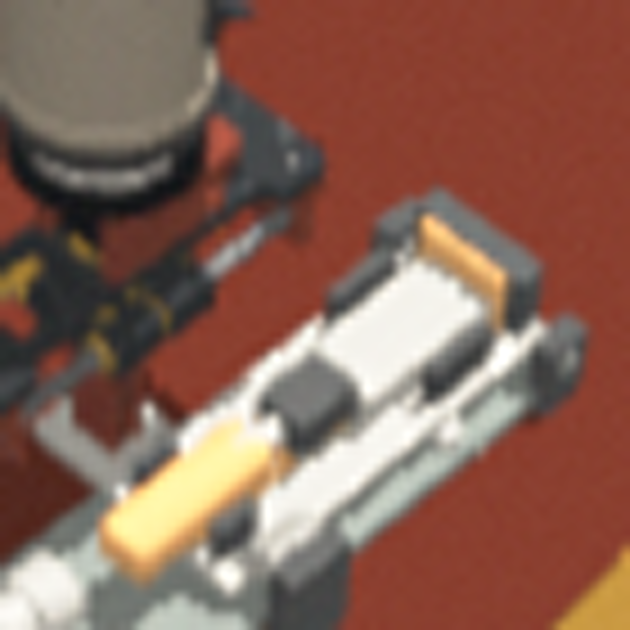

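Emit:
move_arm --targets '[{"tx": 0,"ty": 0,"tz": -0.3,"spin": 0,"fingers": -1},{"tx": 0,"ty": 0,"tz": -0.3,"spin": 0,"fingers": -1},{"tx": 0,"ty": 0,"tz": -0.5,"spin": 0,"fingers": -1},{"tx": 0,"ty": 0,"tz": 0,"spin": 0,"fingers": -1}]'

```text
time: 28.15
tcp_pos: [0.5601, 0.0455, 0.0137]
eef_rot: [0.999, -0.044, 0.001, -0.0]
contact_force: [0.1, 1.2, -0.6]
width: -0.001
```

Emit:
move_arm --targets '[{"tx": 0,"ty": 0,"tz": -2,"spin": 0,"fingers": -1},{"tx": 0,"ty": 0,"tz": -3,"spin": 0,"fingers": -1},{"tx": 0,"ty": 0,"tz": -4,"spin": 0,"fingers": -1},{"tx": 0,"ty": 0,"tz": -3,"spin": 0,"fingers": -1},{"tx": 0,"ty": 0,"tz": 0,"spin": 0,"fingers": -1}]'

```text
time: 28.65
tcp_pos: [0.5618, 0.0455, 0.1363]
eef_rot: [0.999, -0.044, 0.003, -0.001]
contact_force: [0.7, 1.6, -0.6]
width: 0.008
```

```bash
python3 -c "
from h import *
goto(*f2w([-158,62,0])[:2],.13,84.9)
z=snap('scene','sc18');crop(z,190,140,130,120,6,'pics/u6.png')
for q in [(-68,44,0),(2,-16,52)]: print(proj(z,f2w(q)))
q=cr2f(np.array([[91,-22,28],[91,22,28],[-73,12,0]]),.005);print((proj(z,f2w(q))-[190,140])*6)
"
```

```text
t 28.65 tcp [0.5618 0.0455 0.1363] jaw -95.03 F [ 0.7  1.6 -0.6] w 0.008 q7 -1.36
shift cm [-0.8  19.39  0.57]
spin 0.001
[242.59984032 219.64447798]
[268.64911481 210.09241596]
[[689.80184821 244.77439078]
 [636.27204487 204.91945337]
 [455.2826884  389.92080451]]
```

View pics/u6.png

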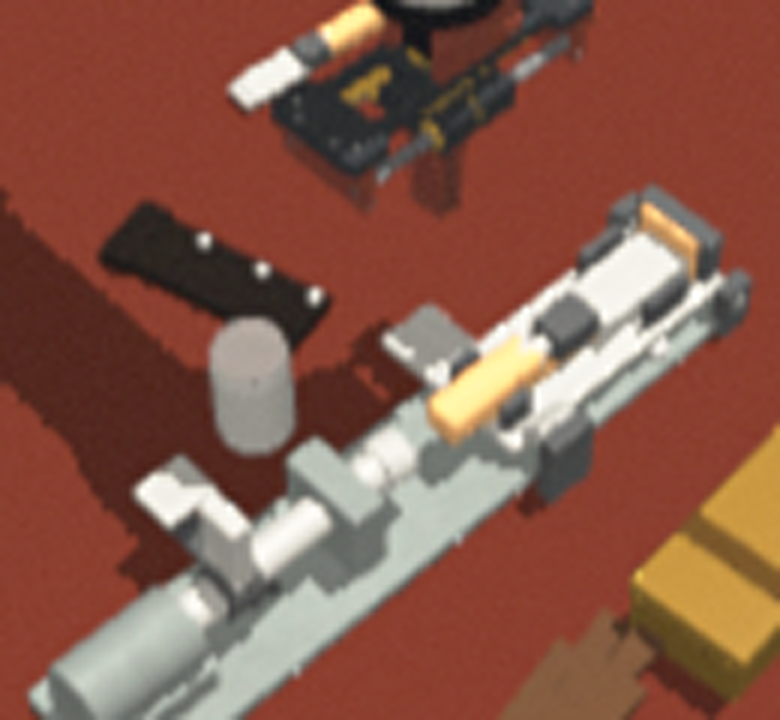

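Emit:
move_arm --targets '[{"tx": -0.1,"ty": 3.24,"tz": 0,"spin": 0,"fingers": -1},{"tx": -0.1,"ty": 3.24,"tz": 0,"spin": 0,"fingers": -1},{"tx": -0.1,"ty": 3.24,"tz": 0,"spin": 0,"fingers": -1},{"tx": -0.1,"ty": 3.24,"tz": 0,"spin": 0,"fingers": -1},{"tx": -0.2,"ty": 3.24,"tz": 0,"spin": 0,"fingers": -1},{"tx": -0.2,"ty": 3.2,"tz": 0,"spin": 0,"fingers": -1},{"tx": 0,"ty": 0,"tz": 0,"spin": 0,"fingers": -1}]'

```text
time: 29.4
tcp_pos: [0.5318, -0.1519, 0.1318]
eef_rot: [0.999, -0.047, -0.001, 0.001]
contact_force: [0.8, -0.9, 0.4]
width: 0.006
```

```bash
python3 -c "
from h import *
goto(*f2w([-158,62,0])[:2],.048,84.9)
z=snap('scene','sc19');crop(z,190,140,130,120,6,'pics/u7.png')
z=snap('top','top19');crop(z,190,150,100,70,8,'pics/u8.png')
"
```

```text
t 29.4 tcp [ 0.5318 -0.1519  0.1318] jaw -95.44 F [ 0.8 -0.9  0.4] w 0.006 q7 -1.02
shift cm [ 0.47 -0.57  8.38]
spin -0.006
```

View pics/u7.png

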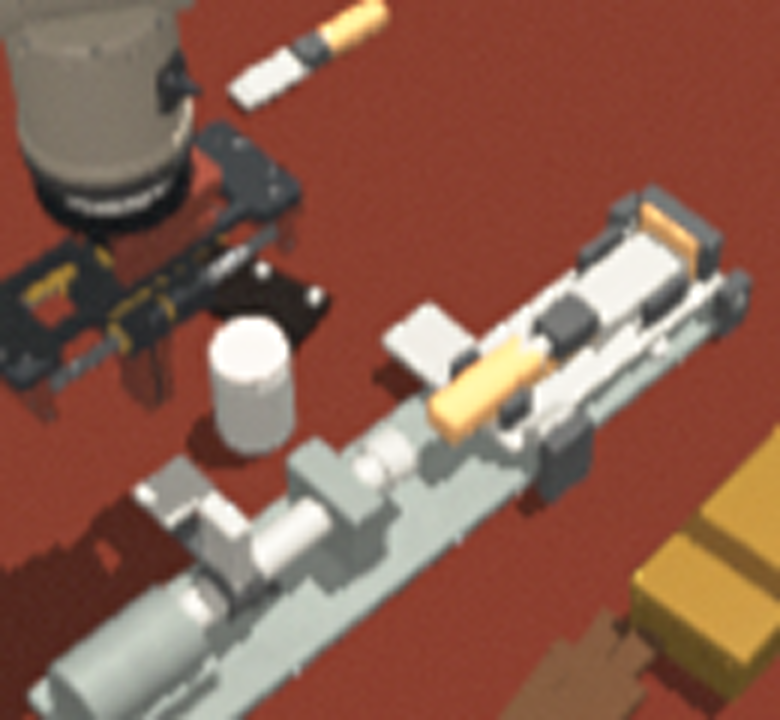

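View pics/u8.png

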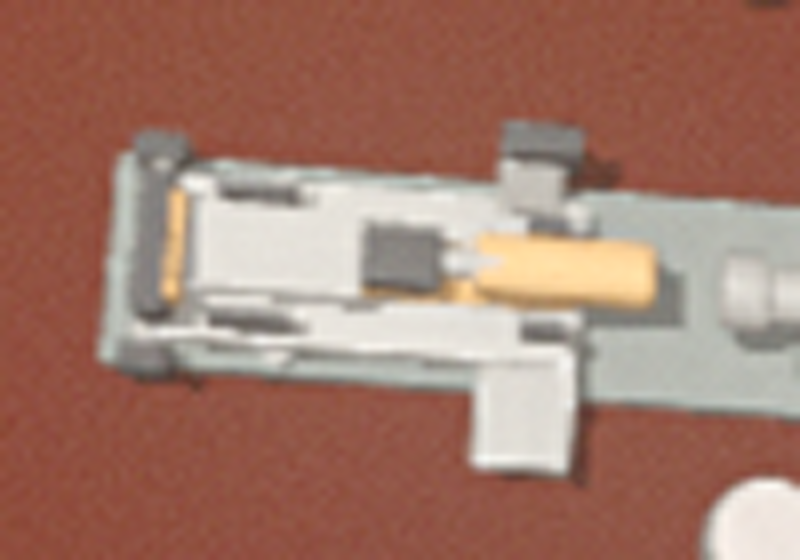

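```bash
python3 -c "
from h import *
z=np.load('top19.npz')
f=lambda x,y,h: w2f(onz(z,190+x/8-.5,150+y/8-.5,h)).round(1)
print('butt',f(656,272,.064),'bolster',f(402,256,.064),'bolster ends',f(365,255,.064),f(441,258,.064),'edge',f(191,240,.055),'gap ends',f(478,262,.064))
"
```

```text
butt [-16.4  -3.4  64. ] bolster [88.2 -1.9 64. ] bolster ends [103.4  -1.1  64. ] [72.1 -2.3 64. ] edge [176.   -3.1  55. ] gap ends [56.8 -1.9 64. ]
```

Emit:
move_arm --targets '[{"tx": 0.45,"ty": -0.55,"tz": 2,"spin": 0,"fingers": -1},{"tx": 0,"ty": 0,"tz": 3,"spin": 0,"fingers": -1},{"tx": 0,"ty": 0,"tz": 2,"spin": 0,"fingers": -1},{"tx": 0,"ty": 0,"tz": 1,"spin": 0,"fingers": -1},{"tx": 0,"ty": 0,"tz": 0,"spin": 0,"fingers": -1}]'

```text
time: 30.0
tcp_pos: [0.5381, -0.1407, 0.0511]
eef_rot: [0.999, -0.043, -0.002, -0.0]
contact_force: [0.0, -0.2, 0.8]
width: 0.006
```

```bash
python3 -c "
from h import *
goto(*f2w([-158,62,0])[:2],.041,84.9)
z=snap('scene','sc20');crop(z,190,170,90,90,7,'pics/u9.png')
"
```

```text
t 30.0 tcp [ 0.5381 -0.1407  0.0511] jaw -94.95 F [ 0.  -0.2  0.8] w 0.006 q7 -0.94
shift cm [-0.07  0.62  1.01]
spin 0.003
```

View pics/u9.png

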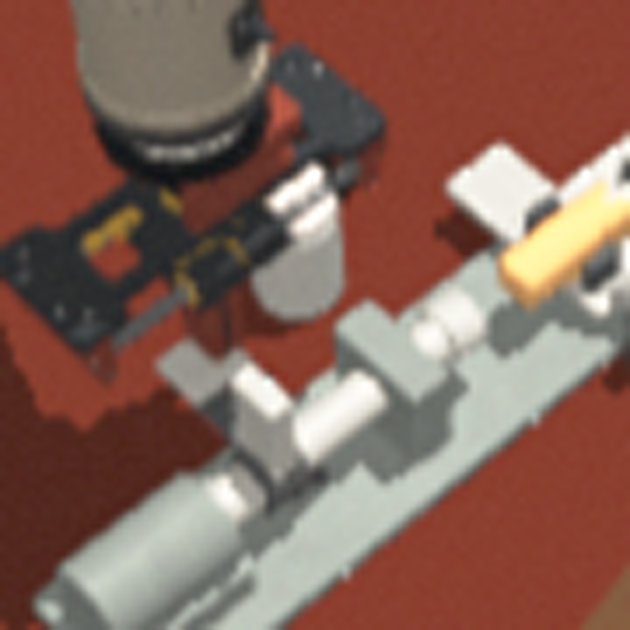

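Emit:
move_arm --targets '[{"tx": 0,"ty": 0.6,"tz": 0,"spin": 0,"fingers": -1},{"tx": 0,"ty": 0,"tz": 0,"spin": 0,"fingers": -1},{"tx": 0,"ty": 0,"tz": 0.4,"spin": 0,"fingers": -1},{"tx": 0,"ty": 0,"tz": 0.4,"spin": 0,"fingers": -1},{"tx": 0,"ty": 0,"tz": 0,"spin": 0,"fingers": -1}]'

```text
time: 30.55
tcp_pos: [0.5381, -0.148, 0.0442]
eef_rot: [0.999, -0.044, -0.0, -0.0]
contact_force: [0.1, -0.3, 0.0]
width: 0.007
```

Emit:
move_arm --targets '[{"tx": 0,"ty": 0,"tz": 0.3,"spin": 0,"fingers": -1},{"tx": 0,"ty": 0,"tz": 0.3,"spin": 0,"fingers": -1},{"tx": 0,"ty": 0,"tz": 0,"spin": 0,"fingers": -1}]'

```text
time: 30.85
tcp_pos: [0.5386, -0.1483, 0.0388]
eef_rot: [0.999, -0.044, 0.0, -0.0]
contact_force: [-1.5, 0.6, 3.0]
width: -0.0
```

```bash
python3 -c "
from h import *
goto(*f2w([-158,62,0])[:2],.031,84.9)
"
```

```text
t 30.85 tcp [ 0.5386 -0.1483  0.0388] jaw -95.06 F [-1.5  0.6  3. ] w -0.0 q7 -0.91
shift cm [-0.18 -0.13  0.78]
spin 0.001
```

Contact on the pad (3 N). I'll press on in steps.

Emit:
move_arm --targets '[{"tx": 0,"ty": 0,"tz": 0.3,"spin": 0,"fingers": -1},{"tx": 0,"ty": 0,"tz": 0.3,"spin": 0,"fingers": -1},{"tx": 0,"ty": 0,"tz": 0.2,"spin": 0,"fingers": -1},{"tx": 0,"ty": 0,"tz": 0,"spin": 0,"fingers": -1}]'

```text
time: 31.25
tcp_pos: [0.5388, -0.1483, 0.0308]
eef_rot: [0.999, -0.044, 0.0, -0.0]
contact_force: [-1.0, 1.1, 4.8]
width: 0.006
```

```bash
python3 -c "
from h import *
z=snap('scene','sc21');crop(z,190,140,130,120,6,'pics/v1.png')
"
```

```text
(no output)
```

View pics/v1.png

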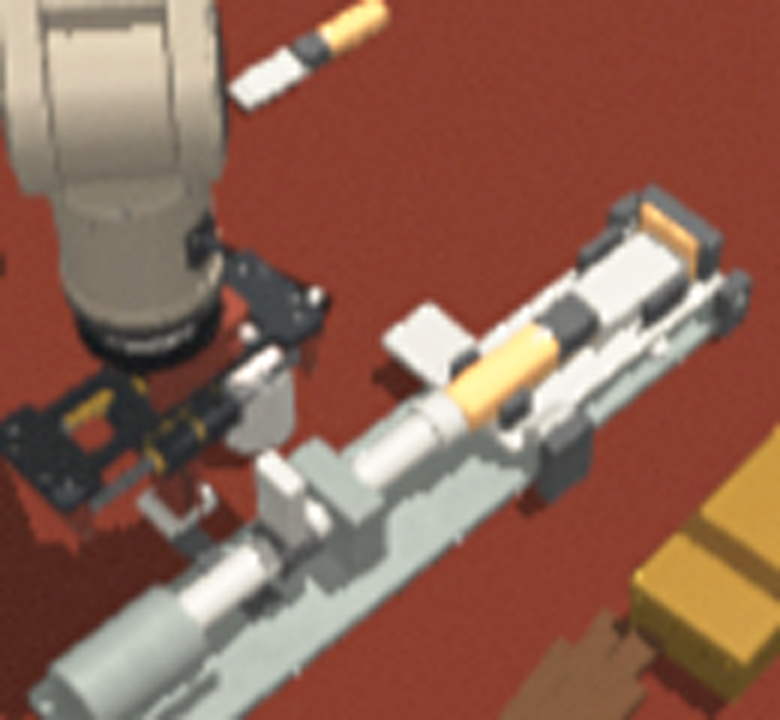

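The striker has flown and the handle looks home. I'll lift clear and inspect.

Emit:
move_arm --targets '[{"tx": 0,"ty": 0,"tz": -0.5,"spin": 0,"fingers": -1},{"tx": 0,"ty": 0,"tz": -2,"spin": 0,"fingers": -1},{"tx": 0,"ty": 0,"tz": -4,"spin": 0,"fingers": -1},{"tx": 0,"ty": 0,"tz": -4,"spin": 0,"fingers": -1},{"tx": 0,"ty": 0,"tz": -3,"spin": 0,"fingers": -1},{"tx": 0,"ty": 0,"tz": 0,"spin": 0,"fingers": -1}]'

```text
time: 31.9
tcp_pos: [0.5406, -0.1493, 0.1693]
eef_rot: [0.999, -0.044, 0.003, 0.0]
contact_force: [-0.3, 1.2, -0.7]
width: 0.004
```

```bash
python3 -c "
from h import *
z=snap('scene','sc22');crop(z,240,150,80,75,8,'pics/w1.png')
z=snap('top','top22');crop(z,190,150,100,70,8,'pics/w2.png');cv2.imwrite('pics/w3.png',z['p'][:,:,::-1])
from plant import bot
print(bot.read_state()['contact_force'],bot.read_state()['time'])
"
```

```text
[-0.05567701  0.2776905  -0.9451489 ] 32.0
```

View pics/w1.png

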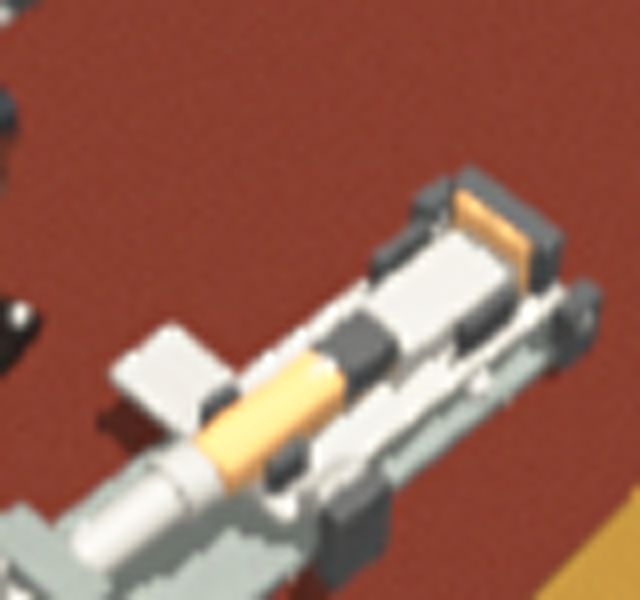

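View pics/w2.png

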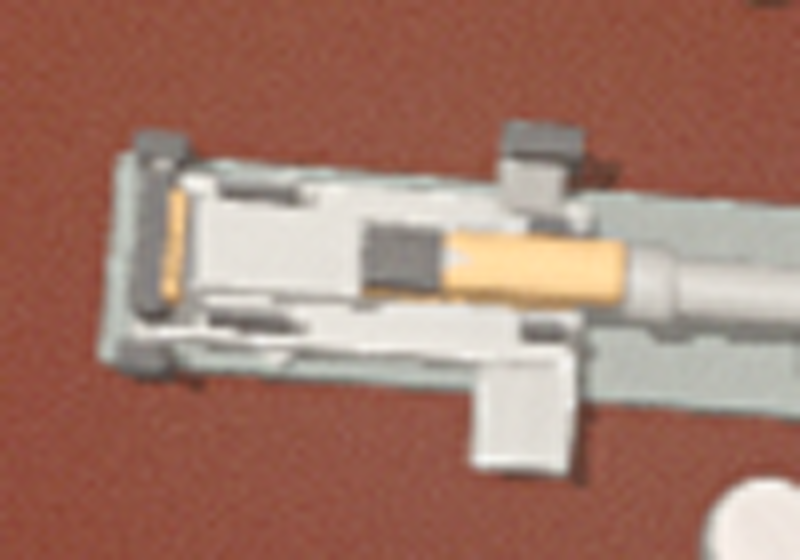

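View pics/w3.png

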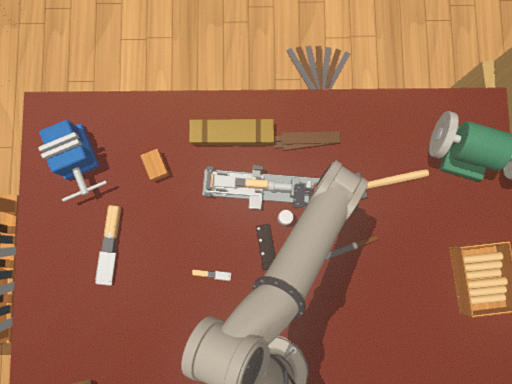

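Emit:
move_arm --targets '[{"tx": 0,"ty": 0,"tz": 0,"spin": 0,"fingers": -1},{"tx": 0,"ty": 0,"tz": 0,"spin": 0,"fingers": -1}]'

```text
time: 32.2
tcp_pos: [0.5375, -0.148, 0.1643]
eef_rot: [0.999, -0.044, -0.001, -0.0]
contact_force: [-0.6, -0.7, -0.4]
width: 0.009
```

```bash
python3 -c "
from plant import bot
print(bot.hand_in())"
```

```text
the job is handed in; nothing more can be done
None
```

The job is done and handed in at about 32 s. I laid the middle chisel in the tipped cradle, edge against the stop, and drew the striker about 49 mm until the sear caught. I then pushed the cradle down by its ear to the catch, and pressed the trip pad to fire the striker.

**Last checks:** in both camera views the handle is home against the bolster with no visible gap. The chisel is still in the cradle, the cradle is level and caught, and the striker is forward. The bystanders I could see are where they were; the arm hid part of the file and mallet in the last top view. The robot was touching nothing. The largest contact force I read was about 36 N, pushing the ear onto its bottom stop.

**What disagreed:**
- **Height reading:** the reported tool height was about 20 mm lower than the real fingertips. Because of that my second grasp closed above the bolster. The first had failed because I lifted while the fingers were still closing. Neither moved the chisel visibly, and I corrected for the offset afterwards.
- **Chisel position:** before the blow the chisel lay about 2–3 mm to the fixture's -y side, inside the fences. The images put the edge within about 1 mm of the stop, which is as fine as I could measure.

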